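# Change the feed wheels and roller of the sachet machine

### The job

Change the parts of the sachet machine's feed unit. First swing the red-balled lever back towards the robot to its stop; then lay the old orange-sleeved roller flat in the red tray, roll the new black-sleeved roller sideways out of its spring clips and lay it, centred, in the two black V supports, and slide every toothed wheel lying on the table fully home on the shaft whose collar has its colour, turning it so that its keyway fits the shaft's key. Only when all of these are in place and let go, swing the lever away from the robot again, to its stop.

Things in the scene. Friction and masses are not known exactly. Their poses are not given: they have to be found in the camera images.
- deck: Feed unit, fixed: steel deck plate, top 20 mm over the table, edges at x -110/+120, y -175/+235 mm; a white housing 60 mm high along its far edge (x 120 to 170). Carries three stub shafts in a row (x +35; y -105, 0, +105), two black V supports on the near side, a lever at the +y end. Origin on the table plane; x away from the robot, y left.
- cradle (a point): Where the roller's centre must lie in the feed unit's two V supports: 52 mm over the table, at deck x -80, y 0. Axes as the deck's; the roller lies along y. The 90 degree V supports, 16 mm wide, stand 50 mm either side along y, mouths about 45 mm wide at roller axis height. Between them only the deck lies below.
- lever_tip (a point): Centre of the red ball (26 mm diameter) at the lever's end.
- lever (a joint): Lever: 10 mm bar, 80 mm from pivot to ball, on a grey 70 x 50 x 25 mm block. Pivot axis along the deck's y, at deck x -30, y +200, 42 mm over the table. 0 rad: leans 0.5 rad to -x (towards the robot); 1.0 rad: leans 0.5 rad to +x (away), its stop; starts near there. Stays where left; about 1 N at the ball moves it.
- rack: White rack fixed on the table, base 12 mm thick, x -45 to +55, y +-65 mm. Two spring clips, 16 mm wide, 50 mm either side along y, hold the roller along y. Each has a rigid dark jaw on the -x side, 63.5 mm high, hooked over the roller's top (3.5 mm above it) to 3 mm past its centre, so it cannot go straight up; only the base lies between the clips. Origin on the table under the clipped roller's axis.
- rack_out (a point): Point 22 mm to the rack's +x from the clipped roller's centre, at the same height (40 mm). On this +x side of each clip stands a plain sprung jaw, 54 mm high, hinged at its foot, that folds outward when the roller is pushed against it (about 6 N for both, more if it drags on its seat). With the roller's centre here it is clear of the hooks and lifts out.
- roller: The new roller: round, steel, with a black rubber sleeve in the middle, 30 mm diameter, 150 mm long, about 0.3 kg; at first held level in the rack's clips, axis 40 mm over the table. Origin at its centre, y along its axis (either way round).
- old_roller: The old roller: same shape and size as the new one but with an orange sleeve; at first it lies loose in the feed unit's V supports and lifts straight up. Origin at its centre, y along its axis (either way round).
- tray: Shallow open red tray fixed on the table for the old roller, 120 mm (x) by 220 mm (y), walls 5 mm thick and 30 mm high, floor 5 mm thick. Origin on the table plane under its middle; the roller lies in it along y.
- shaft_red: Fixed vertical shaft on the feed unit, red collar (68 mm wide, 6 mm thick) at its foot. Origin under the collar on the deck, z up, x along the key. Steel, 16.5 mm diameter to 36 mm above the origin, then a cone to 43 mm. Brass key 8.5 mm wide, out to 15.5 mm from the axis at +x, up to 30 mm. A wheel is home with its underside on the collar, 6 mm above the origin.
- wheel_red: Red toothed wheel, 0.22 kg, flat on the table; may be absent. Origin at its underside's centre, z up. Disc 90 mm wide, 14 mm thick; aluminium hub block 46 x 46 mm (sides along x, y) up to 44 mm. Through hole: square 19.5 mm bore with a 12 mm wide keyway out to 17.5 mm at +x, where the disc has a white dash. Goes on the red collar's shaft, x along the shaft's x.
- shaft_yellow: Fixed vertical shaft on the feed unit, yellow collar (68 mm wide, 6 mm thick) at its foot. Origin under the collar on the deck, z up, x along the key. Steel, 16.5 mm diameter to 36 mm above the origin, then a cone to 43 mm. Brass key 8.5 mm wide, out to 15.5 mm from the axis at +x, up to 30 mm. A wheel is home with its underside on the collar, 6 mm above the origin.
- wheel_yellow: Yellow toothed wheel, 0.22 kg, flat on the table; may be absent. Origin at its underside's centre, z up. Disc 90 mm wide, 14 mm thick; aluminium hub block 46 x 46 mm (sides along x, y) up to 44 mm. Through hole: square 19.5 mm bore with a 12 mm wide keyway out to 17.5 mm at +x, where the disc has a white dash. Goes on the yellow collar's shaft, x along the shaft's x.
- shaft_blue: Fixed vertical shaft on the feed unit, blue collar (68 mm wide, 6 mm thick) at its foot. Origin under the collar on the deck, z up, x along the key. Steel, 16.5 mm diameter to 36 mm above the origin, then a cone to 43 mm. Brass key 8.5 mm wide, out to 15.5 mm from the axis at +x, up to 30 mm. A wheel is home with its underside on the collar, 6 mm above the origin.
- wheel_blue: Blue toothed wheel, 0.22 kg, flat on the table; may be absent. Origin at its underside's centre, z up. Disc 90 mm wide, 14 mm thick; aluminium hub block 46 x 46 mm (sides along x, y) up to 44 mm. Through hole: square 19.5 mm bore with a 12 mm wide keyway out to 17.5 mm at +x, where the disc has a white dash. Goes on the blue collar's shaft, x along the shaft's x.
Mind the look-alikes: they are no part of the job. Leave any purple or turquoise look-alike of the wheel_blue alone.

How it is judged:
By the outcome, as a careful person would: the job done as asked, in the order asked, and still so for the second after the job is handed in, with the robot touching nothing.
Of wheel_red, wheel_yellow, wheel_blue only 2 to 3 are there at a start; the rules pass over those that are not, and their reading is None.
At some moment in a run one of wheel_red, wheel_yellow, wheel_blue may be knocked a few centimetres aside while the robot is not near it.
Once in a run the grip may slacken for a moment while it holds something.
It also fails if it takes over 208 s, if anything falls off the work surface, if the arm or the gripper's body presses on something with over 40 N, if the wrist force passes 120 N, or if a joint passes its speed limit or range.

### The arm

A 6-joint arm with a two-finger parallel gripper is mounted at the origin on the work surface. World frame = base frame: x ahead of the robot, y to its left, z up, the work surface at z = 0. Lengths are in mm, angles in rad, forces in N, time in s.
With the tool pointing down it reaches from about 350 to 875 mm from the base axis. Payload 4.2 kg.
Tool frame: the origin (TCP) lies at the very end of the fingers, on their centre line; the grasp point (between the pads) lies arm.hold_point_z behind it (arm.hold_point_z is the distance from the TCP to the grasp point, in mm); y points along the fingers, x is the direction in which the jaws open and shut, and the axes are right-handed (so a half turn about y gives the same grasp; the last joint's range is limited). The gripper opens to 85 mm and grips with 20 to 120 N. Pads are 22 mm wide; open, the fingers measure 114 mm over their backs; the gripper's body (76 mm by 85 mm) begins 54 mm behind the grasp point. The pads swing forward as they close: fully open they stand 13 mm farther back than shut.
Start: joints at [0.259, 0.385, 0.008, 0, -1.194, -0.259], TCP at [624.979, 0.025, 231.312] pointing down, gripper open.
Joint ranges: [-3.14, 3.14], [-1.21, 2.06], [-1.07, 1.41], [-3.16, 2.05], [-2.99, -0.16], [-3.1, 3.1]. Speed limits (rad/s): [2.79, 2.79, 3.14, 3.14, 3.14, 3.14].

### API

Orientations are given as a unit quaternion [x, y, z, w].
In Python, from bench import arm gives the robot as it stands.
- The arm moves only by the shell command python3 -m creep 'ROWS'. ROWS is JSON, a list of rows, each a list of 3 entries, a list of its own where there are three numbers: the shift along the world's x, y, z in mm, then the turn, a rotation vector about the world's x, y, z in rad, then the gripper command: -1 is shut, 1 is fully open, values between are in proportion. In form: [[[dx, dy, dz], [wx, wy, wz], jaw], ...]. A call has 1 to 12 rows; each row is the pose to reach, as a shift and turn from the pose commanded when the call began; what a row does not reach only later rows make up. A row lasts 1/12 s, in which the tool goes at most 41.7 mm and 7.16 degrees, less where a joint would pass 70% of its speed; a pose out of reach is approached as far as the arm can. A call with a gripper value outside its range is refused whole. The fingers move at their own pace and stop on an object; the grip force is fixed at half the most. Time passes only in rows, so rows that repeat a pose let the fingers close. It gives the time, the measured TCP pose, the force and the opening at its end, in the units of the state.
- arm.read_state(): the state, without advancing time (a new reading comes with each control period).
- arm.get_image(name): name is "scene" or "side" or "wrist"; returns (picture, depth): 400x640x3 uint8, red, green, blue; 400x640 float32, mm along the optical axis (not along the pixel's ray), 0 where there is no reading.
- arm.camera_params(name): a dict with "camera_matrix" (3x3 intrinsics, pixels), "extrinsics" (4x4, takes a point from world to camera coordinates); the wrist camera has in their place "T_tool_cam" (4x4, takes a point from camera to tool coordinates, whose origin is the TCP and whose axes are the tool frame's). Camera axes: x right, y down, z forward; pixel columns grow to the right and rows downward; lengths in mm; the calibration is good to about 2 mm. The wrist camera is an equidistant fisheye: a pixel r from the principal point sees the ray r / f radians off the axis. A picture is of the moment at which its call begins: read the wrist's pose just before it. camera_params takes no time and is no camera call.
- arm.job_done(): hands the job in, once; it reports no verdict.
The state is a dict: "clock": time; "joints": joint angles; "joint_vel": joint speeds; "joint_efforts": joint torques, N m; "position": TCP position; "ee_rot": TCP orientation; "contact_force": force on the tool from outside, world axes, zero at the start; "wrist_torque": the same for the moment, N m; "gripper_width": finger opening in mm.
Only numpy, scipy, OpenCV 4.12 (cv2) and the standard library are available. Lean on these libraries where they do the work, as an engineer would, in place of code of your own. Each camera call takes 0.05 s, during which the arm holds its last target.

## Working session

There is one attempt and no reset: what is moved stays moved. The work goes in short steps, Python scripts to look and compute and a shell command to move; the robot and the scene stay as the last step left them, time stands still between calls to the robot, and variables do not carry over. Pictures are saved under pics/ and viewed, and the job is handed in when it is done.

```bash
ls -la; mkdir -p pics; cat > h.py <<'E'
import numpy as np, cv2
from bench import arm
from scipy.spatial.transform import Rotation as R
def snap(n,f):
    s=arm.read_state(); im,d=arm.get_image(n)
    cv2.imwrite(f'pics/{f}.png',cv2.cvtColor(im,cv2.COLOR_RGB2BGR)); np.savez(f'pics/{f}.npz',im=im,d=d,pos=s['position'],rot=s['ee_rot'],name=n)
    return im,d
def load(f): return np.load(f'pics/{f}.npz')
def rays(f,uv):
    z=load(f); n=str(z['name']); p=arm.camera_params(n); K=np.array(p['camera_matrix']); uv=np.atleast_2d(uv).astype(float)
    x=(uv[:,0]-K[0,2])/K[0,0]; y=(uv[:,1]-K[1,2])/K[1,1]
    if n=='wrist':
        r=np.hypot(x,y)+1e-9; dc=np.c_[x/r*np.sin(r),y/r*np.sin(r),np.cos(r)]
        T=np.eye(4);T[:3,:3]=R.from_quat(z['rot']).as_matrix();T[:3,3]=z['pos']; T=T@np.array(p['T_tool_cam'])
    else:
        dc=np.c_[x,y,np.ones(len(x))]; T=np.linalg.inv(np.array(p['extrinsics']))
    return T[:3,3],dc@T[:3,:3].T,dc
def onz(f,uv,zz):
    o,d,_=rays(f,uv); t=(zz-o[2])/d[:,2]; return o+d*t[:,None]
def dep(f,uv):
    z=load(f); uv=np.atleast_2d(uv); o,d,dc=rays(f,uv)
    D=z['d'][uv[:,1].astype(int),uv[:,0].astype(int)]; return o+d*(D/dc[:,2])[:,None]
def proj(f,P):
    z=load(f); n=str(z['name']); p=arm.camera_params(n); K=np.array(p['camera_matrix']);P=np.atleast_2d(P).astype(float)
    if n=='wrist':
        T=np.eye(4);T[:3,:3]=R.from_quat(z['rot']).as_matrix();T[:3,3]=z['pos']; E=np.linalg.inv(T@np.array(p['T_tool_cam']))
    else: E=np.array(p['extrinsics'])
    c=P@E[:3,:3].T+E[:3,3]
    if n=='wrist':
        h=np.hypot(c[:,0],c[:,1])+1e-9; r=np.arctan2(h,c[:,2]); x=c[:,0]/h*r;y=c[:,1]/h*r
    else: x=c[:,0]/c[:,2];y=c[:,1]/c[:,2]
    return np.c_[x*K[0,0]+K[0,2],y*K[1,1]+K[1,2]]
def crop(f,x0,y0,x1,y1,k,out):
    im=cv2.imread(f'pics/{f}.png')[y0:y1,x0:x1]; cv2.imwrite(f'pics/{out}.png',cv2.resize(im,None,fx=k,fy=k,interpolation=cv2.INTER_CUBIC))
E
python3 - <<'E'
from h import *
for n in ['scene','side','wrist']: snap(n,n+'0'); print(n,arm.camera_params(n))
print(arm.read_state(),arm.hold_point_z)
E
```

```text
total 12
drwxr-xr-x  3 agent agent 4096 Dec  7 15:05 .
drwxr-xr-x 23 root  root  4096 Dec  7 15:05 ..
drwxr-xr-x  2 agent agent 4096 Dec  7 15:05 pics
scene {'camera_matrix': array([[392.79213733,   0.        , 321.87178359],
       [  0.        , 392.79213733, 201.34731049],
       [  0.        ,   0.        ,   1.        ]]), 'extrinsics': array([[ 5.22555693e-01,  8.52503423e-01, -1.31704406e-02,
        -2.82052497e+02],
       [ 4.43172611e-01, -2.84781527e-01, -8.49998541e-01,
        -1.13926854e+02],
       [-7.28377364e-01,  4.38334798e-01, -5.26620376e-01,
         1.34135858e+03],
       [ 0.00000000e+00,  0.00000000e+00,  0.00000000e+00,
         1.00000000e+00]])}
side {'camera_matrix': array([[493.15108926,   0.        , 314.95159238],
       [  0.        , 493.15108926, 212.4304618 ],
       [  0.        ,   0.        ,   1.        ]]), 'extrinsics': array([[-8.94728635e-01, -4.46257165e-01,  1.77542411e-02,
         4.33080196e+02],
       [-2.87349438e-01,  5.44781885e-01, -7.87808986e-01,
         2.07236043e+02],
       [ 3.41893215e-01, -7.09976929e-01, -6.1566369
[... 680 characters left out ...]
 array([ 2.58616418e-01,  3.85333319e-01,  6.95861533e-03, -4.00248062e-04,
       -1.19398542e+00, -2.58565251e-01]), 'joint_vel': array([ 0.00018277, -0.00170216,  0.00353237,  0.00344815, -0.00070576,
        0.00219496]), 'joint_efforts': array([-6.03353892e-04, -3.92678475e+01,  1.88581592e+01,  4.18858320e+00,
       -3.39302780e-03,  5.70479813e-06]), 'position': array([6.24563002e+02, 3.98911615e-02, 2.30501238e+02]), 'ee_rot': array([ 5.34058022e-04, -7.07092336e-01,  7.07120768e-01,  6.02221898e-04]), 'contact_force': array([ 0.69457265, -0.64307139, -0.25426033]), 'wrist_torque': array([ 0.01169866,  0.0024343 , -0.00156276]), 'gripper_width': 85.35263708613181} 18.700000000000003
```

View pics/scene0.png

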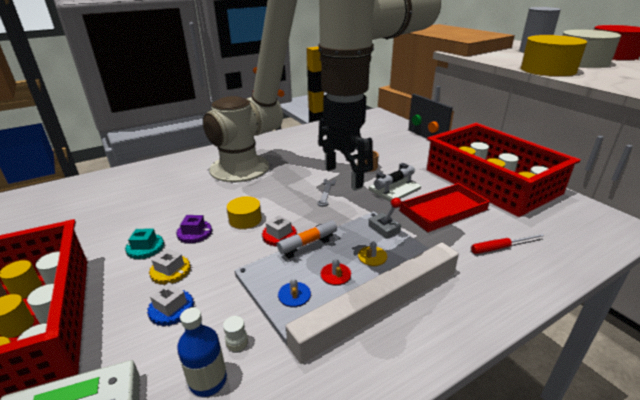

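View pics/side0.png

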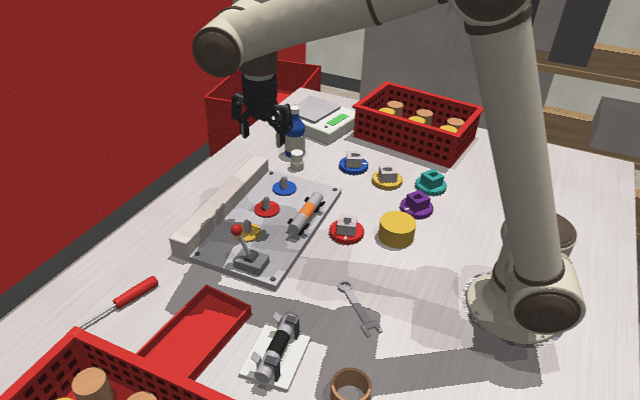

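View pics/wrist0.png

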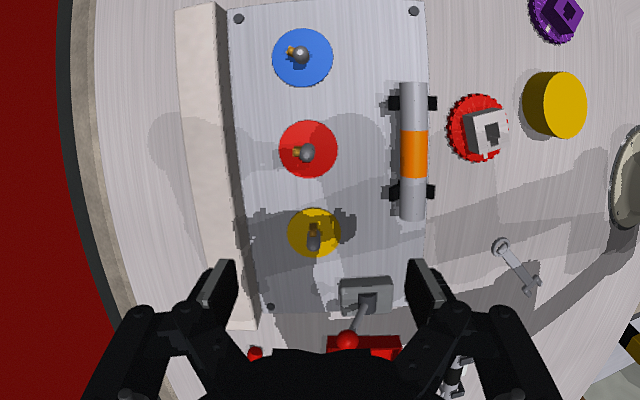

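```bash
python3 - <<'E'
from h import *
f='wrist0'
print('collars',onz(f,[(302,57),(308,149),(313,233)],26).round(1))
print('screws',onz(f,[(238,19),(414,11),(270,306)],20).round(1), dep(f,[(250,40),(414,30)]).round(1))
print('oldroller ends',onz(f,[(413,82),(413,220)],55).round(1))
print('ball',dep(f,[(347,340)]).round(1))
print('red wheel dep hub',dep(f,[(470,130),(500,120)]).round(1))
s='side0'
snapuv=[(347,229),(388,176),(354,161),(279,348),(200,335),(237,229),(417,204),(432,182)]
for uv in snapuv: print(uv,dep(s,[uv]).round(1),onz(s,[uv],14).round(1))
E
```

```text
collars [[ 644.9 -131.6   26. ]
 [ 638.9  -27.6   26. ]
 [ 634.1   76.3   26. ]]
screws [[ 718.5 -182.3   20. ]
 [ 517.3 -193.8   20. ]
 [ 697.8  196.7   20. ]] [[ 704.5 -155.6   18.4]
 [ 518.  -169.7   20.8]]
oldroller ends [[ 529.2 -105.2   55. ]
 [ 518.9   47.7   55. ]]
ball [[596.  161.4 124.7]]
red wheel dep hub [[445.4 -56.   28. ]
 [412.4 -72.4  43.4]]
(347, 229) [[414.  -36.9  34.2]] [[422.6 -59.6  14. ]]
(388, 176) [[ 403.  -304.6   37.8]] [[ 412.9 -339.6   14. ]]
(354, 161) [[ 520.  -331.5   38.8]] [[ 534.  -368.9   14. ]]
(279, 348) [[380.  361.4  52.6]] [[395.2 336.9  14. ]]
(200, 335) [[557.3 376.6   4.2]] [[551.5 382.2  14. ]]
(237, 229) [[587.5 179.  126.6]] [[670.2  70.5  14. ]]
(417, 204) [[ 288.3 -210.9   40.4]] [[ 295.4 -246.6   14. ]]
(432, 182) [[ 281.8 -331.2   39.9]] [[ 288.6 -370.4   14. ]]
```

```bash
python3 - <<'E'
from h import *
crop('side0',180,250,340,400,5,'c1'); crop('side0',300,130,460,250,5,'c2')
E
```

```text
(no output)
```

View pics/c1.png

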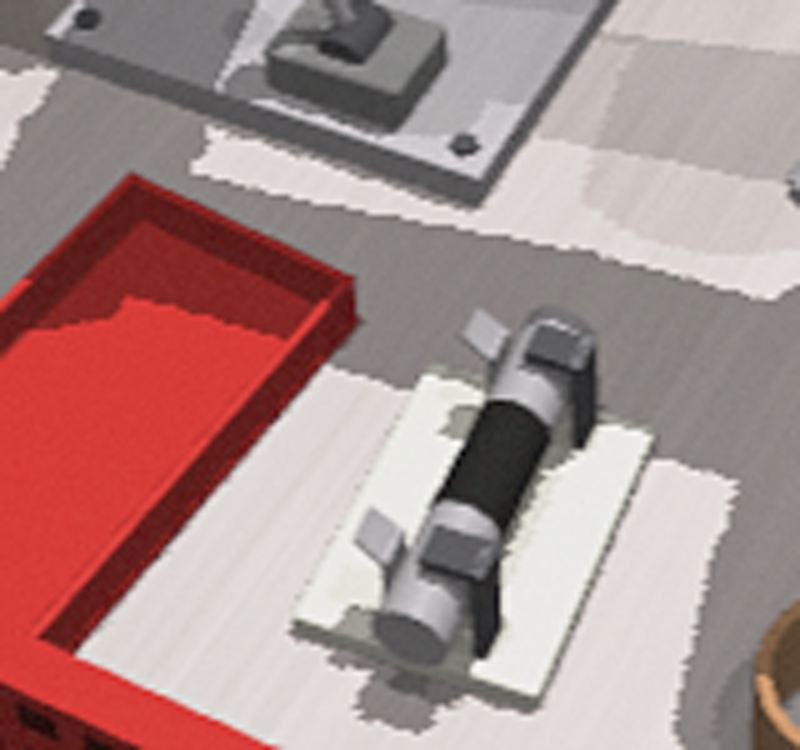

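View pics/c2.png

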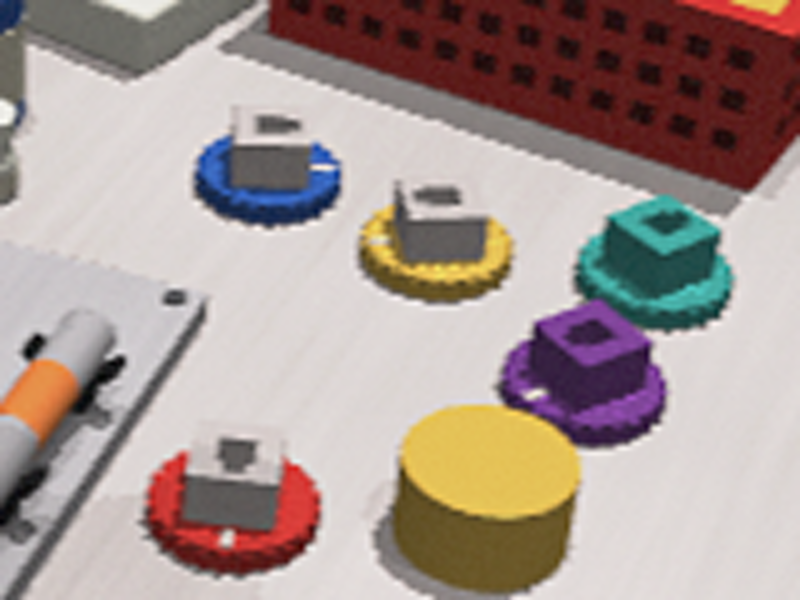

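```bash
python3 -m creep '[[[-23,171,0],[0,0,0.05],0.5],[[-23,171,0],[0,0,0.05],0.5],[[-23,171,0],[0,0,0.05],0.5],[[-23,171,0],[0,0,0.05],0.5],[[-23,171,0],[0,0,0.05],0.5],[[-23,171,0],[0,0,0.05],0.5]]'; python3 -c "
from h import *
snap('wrist','w1');snap('scene','s1')"
```

```text
clock: 0.65
position: [601.3, 173.7, 230.7]
ee_rot: [0.019, -0.707, 0.707, -0.019]
contact_force: [-0.3, -0.7, -0.5]
gripper_width: 64.2
```

View pics/w1.png

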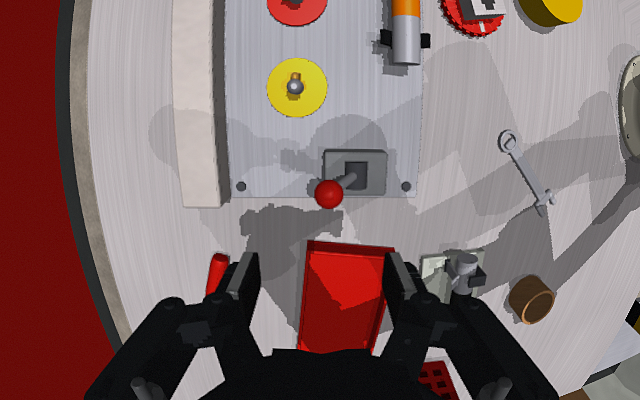

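```bash
python3 - <<'E'
from h import *
print(onz('w1',[(329,194),(329,194)],112)[0].round(1), dep('w1',[(329,194)]).round(1))
print('collar',onz('w1',[(297,87)],26).round(1),'screws',onz('w1',[(241,187),(406,187)],20).round(1))
z=load('w1');print(z['pos'],proj('w1',[[601.3,173.7,231]]))
E
```

```text
[594.3 171.7 112. ] [[594.9 167.  126.8]]
collar [[632.8  77.4  26. ]] screws [[697.2 197.6  20. ]
 [496.7 186.8  20. ]]
[601.30956224 173.66867103 230.70396587] [[321.1068107  265.12178243]]
```

```bash
python3 -m creep '[[[-6,0,-40],[0,0,0],0.5],[[-6,0,-80],[0,0,0],0.5],[[-6,0,-120],[0,0,0],0.5],[[-6,0,-132],[0,0,0],0.5],[[-6,0,-132],[0,0,0],0.5],[[-30,-2,-132],[0,0,0],0.5],[[-50,-3,-132],[0,0,0],0.5],[[-70,-4,-132],[0,0,0],0.5],[[-80,-5,-132],[0,0,0],0.5],[[-80,-5,-132],[0,0,0],0.5]]'; python3 -c "
from h import *
snap('wrist','w2');snap('scene','s2');print(arm.read_state()['contact_force'])"
```

```text
clock: 1.58
position: [521.3, 165.2, 101.0]
ee_rot: [-0.017, 0.707, -0.707, 0.018]
contact_force: [-0.3, 0.1, -0.2]
gripper_width: 64.2
[0.94082703 0.38512488 0.48350369]
```

View pics/w2.png

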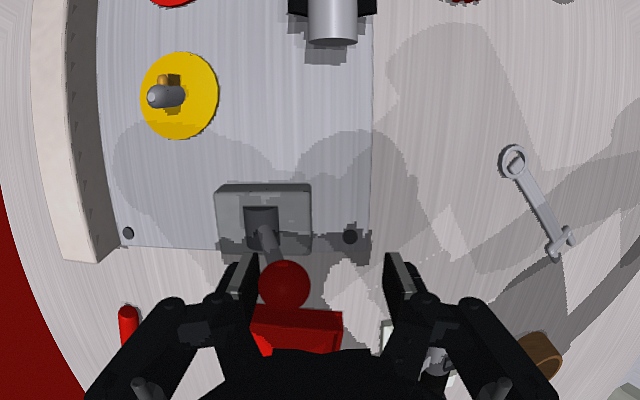

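```bash
python3 -m creep '[[[-8,0,0],[0,0,0],0.5],[[-12,-1,0],[0,0,0],0.5],[[-15,-1,0],[0,0,0],0.5],[[-15,-1,0],[0,0,0],0.5]]'; python3 -c "
from h import *
print(arm.read_state()['contact_force'])"
```

```text
clock: 2.02
position: [506.5, 164.9, 99.2]
ee_rot: [0.018, -0.707, 0.707, -0.017]
contact_force: [-0.4, 0.2, 0.1]
gripper_width: 64.0
[-0.40627228  0.17668497  0.05414515]
```

```bash
python3 -m creep '[[[-3,0,0],[0,0,0],0.5],[[-5,0,0],[0,0,0],0.5],[[-5,0,0],[0,0,0],0.5]]';python3 -m creep '[[[-3,0,0],[0,0,0],0.5],[[-5,0,0],[0,0,0],0.5],[[-5,0,0],[0,0,0],0.5]]';python3 -m creep '[[[-3,0,0],[0,0,0],0.5],[[-4,0,0],[0,0,0],0.5],[[-4,0,0],[0,0,0],0.5]]'; python3 -c "
from h import *
snap('wrist','w3');print(arm.read_state()['contact_force'])"
```

```text
clock: 2.27
position: [505.5, 165.3, 99.3]
ee_rot: [-0.015, 0.707, -0.706, 0.02]
contact_force: [13.1, -3.9, -9.0]
gripper_width: 63.8
clock: 2.52
position: [504.9, 165.6, 99.2]
ee_rot: [-0.012, 0.708, -0.706, 0.023]
contact_force: [29.0, -9.5, -19.8]
gripper_width: 63.7
clock: 2.77
position: [504.5, 165.9, 99.1]
ee_rot: [-0.01, 0.708, -0.705, 0.025]
contact_force: [42.3, -13.5, -29.2]
gripper_width: 64.2
[ 41.25212594 -13.45658298 -27.79086484]
```

View pics/w3.png

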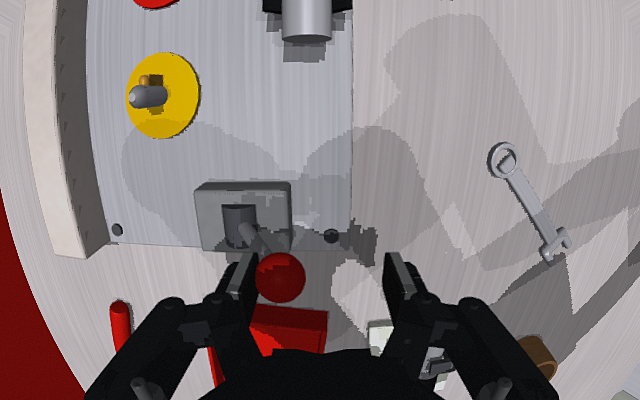

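```bash
python3 -m creep '[[[25,0,0],[0,0,0],0.5],[[25,0,30],[0,0,0],0.5],[[25,0,70],[0,0,0],0.8],[[31,-40,101],[0,0,0],1],[[31,-196,101],[0,0,0],1],[[31,-196,101],[0,0,0],1],[[31,-196,101],[0,0,0],1],[[31,-196,101],[0,0,0],1],[[31,-196,101],[0,0,0],1],[[31,-196,101],[0,0,0],1]]'; python3 -c "
from h import *
snap('wrist','w4');snap('side','d4');print(arm.read_state()['contact_force'])"
```

```text
clock: 3.65
position: [523.6, -32.9, 200.3]
ee_rot: [-0.016, 0.707, -0.707, 0.016]
contact_force: [0.5, 0.3, 0.1]
gripper_width: 85.6
[0.24934699 0.53632641 0.35773916]
```

View pics/w4.png

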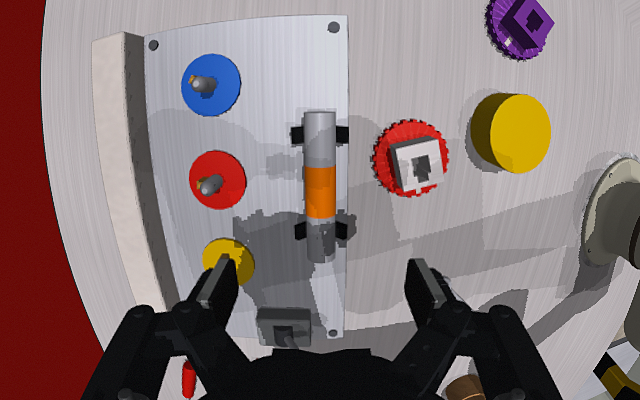

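View pics/d4.png

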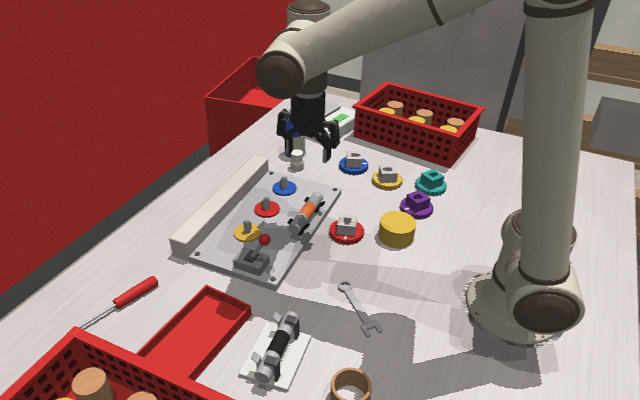

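```bash
python3 - <<'E'
from h import *
f='w4'
print('axis',onz(f,[(319.5,130),(321,245)],52).round(1))
print('sleeve edges on top',onz(f,[(320,167),(320,218)],67).round(1))
print('screws',onz(f,[(153,45),(334,27),(333,333)],20).round(1))
im=load(f)['im'].astype(int)
hsv=cv2.cvtColor(load(f)['im'],cv2.COLOR_RGB2HSV)
def blob(f,lo,hi,box,smin=120,vmin=60):
    hsv=cv2.cvtColor(load(f)['im'],cv2.COLOR_RGB2HSV)
    m=((hsv[...,0]>=lo)&(hsv[...,0]<=hi)&(hsv[...,1]>smin)&(hsv[...,2]>vmin)).astype('uint8')
    x0,y0,x1,y1=box; k=np.zeros_like(m);k[y0:y1,x0:x1]=m[y0:y1,x0:x1]
    c=max(cv2.findContours(k,0,2)[0],key=cv2.contourArea); h=cv2.convexHull(c)[:,0].astype(float)
    return h
for nm,lo,hi,box in [('b',95,125,(170,40,260,125)),('r',0,8,(180,140,255,215))]:
    h=blob('w4',lo,hi,box); P=onz('w4',h,26)[:,:2]
    (cx,cy),(a,b),an=cv2.fitEllipse(P.astype('float32').reshape(-1,1,2)); print(nm,round(cx,1),round(cy,1),round(a,1),round(b,1))
P=onz('w1',blob('w1',20,35,(260,50,335,125)),26)[:,:2]; print('y w1',cv2.fitEllipse(P.astype('float32').reshape(-1,1,2)))
for nm,lo,hi,box in [('b',95,125,(260,10,345,95)),('r',0,8,(270,110,345,185))]:
    h=blob('wrist0',lo,hi,box); P=onz('wrist0',h,26)[:,:2]
    (cx,cy),(a,b),an=cv2.fitEllipse(P.astype('float32').reshape(-1,1,2)); print(nm,round(cx,1),round(cy,1),round(a,1),round(b,1))
E
```

```text
axis [[527.5 -87.8  52. ]
 [520.6  31.2  52. ]]
sleeve edges on top [[525.5 -55.5  67. ]
 [523.3  -5.5  67. ]]
screws [[ 718.9 -182.6   20. ]
 [ 517.7 -193.9   20. ]
 [ 496.8  186.9   20. ]]
b 644.5 -131.6 66.6 67.6
r 638.7 -27.4 66.4 67.5
y w1 ((633.5450439453125, 77.5423583984375), (66.76646423339844, 67.02190399169922), 154.29478454589844)
b 645.1 -131.7 66.8 67.0
r 639.2 -27.4 66.2 66.5
```

```bash
python3 - <<'E'
from h import *
s=arm.read_state();print(s['position'],s['ee_rot'])
crop('d4',120,270,330,400,4,'c3')
f='d4'
# tray corners rim guess
E
```

```text
[523.91012238 -30.79408573 200.17925925] [-0.01771339  0.70691569 -0.70686025  0.01746497]
```

View pics/c3.png

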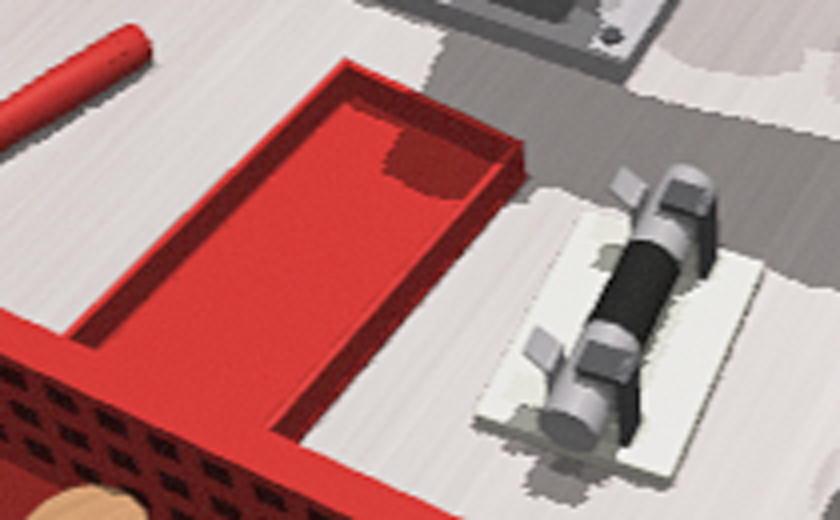

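```bash
python3 - <<'E'
from h import *
P=onz('d4',[(206.2,285),(250.7,305.7),(120+285/4,270+430/4)],30);print(P.round(1))
d=P[0]-P[1];d/=np.linalg.norm(d);print('yaw',np.arctan2(d[1],d[0]))
m=(P[0]+P[1])/2; yv=np.array([-d[1],d[0],0]);print('tray c',(m+yv*110).round(1))
c=lambda x,y:(120+x/4,270+y/4)
print('rack base',onz('d4',[c(477,415),c(670,478),c(763,265),c(580,210)],12).round(1))
print('hooks top centre',onz('d4',[c(690,193),c(610,360)],63.5).round(1))
E
```

```text
[[611.9 276.3  30. ]
 [494.3 281.8  30. ]
 [498.3 475.8  30. ]]
yaw -0.04672142186778977
tray c [558.2 388.9  30. ]
rack base [[433.2 420.   12. ]
 [337.  407.6  12. ]
 [353.3 281.6  12. ]
 [453.2 293.9  12. ]]
hooks top centre [[387.  295.5  63.5]
 [373.2 396.2  63.5]]
```

```bash
python3 -m creep '[[[0,0,-40],[0,0,0.005],1],[[0,0,-80],[0,0,0.005],1],[[0,0,-120],[0,0,0.005],1],[[0,0,-150],[0,0,0.005],1],[[0,0,-166],[0,0,0.005],1],[[0,0,-166],[0,0,0.005],-1],[[0,0,-166],[0,0,0.005],-1],[[0,0,-166],[0,0,0.005],-1],[[0,0,-166],[0,0,0.005],-1],[[0,0,-166],[0,0,0.005],-1],[[0,0,-166],[0,0,0.005],-1],[[0,0,-166],[0,0,0.005],-1]]'
```

```text
clock: 4.75
position: [524.5, -30.5, 36.3]
ee_rot: [-0.019, 0.707, -0.707, 0.02]
contact_force: [-2.0, 3.2, 5.1]
gripper_width: 28.2
```

```bash
python3 -m creep '[[[0,0,10],[0,0,0],-1],[[0,0,40],[0,0,0],-1],[[0,0,80],[0,0,0],-1],[[0,0,120],[0,0,0],-1],[[0,0,140],[0,0,0],-1],[[0,0,140],[0,0,0],-1]]'; python3 -c "
from h import *
snap('wrist','w5');print(arm.read_state()['contact_force'],arm.read_state()['gripper_width'])"
```

```text
clock: 5.25
position: [527.2, -30.7, 181.3]
ee_rot: [-0.015, 0.707, -0.706, 0.024]
contact_force: [0.2, 0.5, -1.3]
gripper_width: 28.3
[-0.26190755  0.4292481  -4.75131613] 28.088255725013312
```

View pics/w5.png

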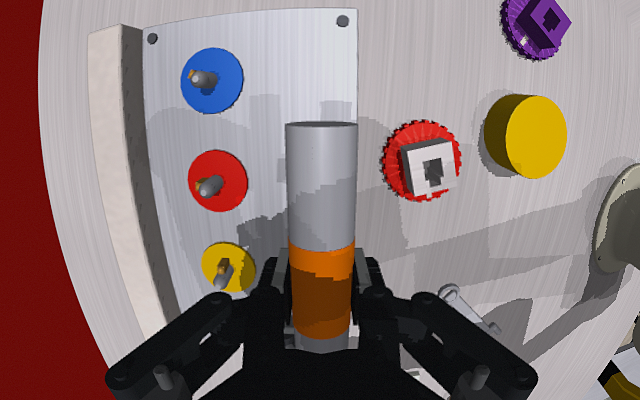

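```bash
python3 -m creep '[[[34,420,0],[0,0,-0.09],-1],[[34,420,0],[0,0,-0.09],-1],[[34,420,0],[0,0,-0.09],-1],[[34,420,0],[0,0,-0.09],-1],[[34,420,0],[0,0,-0.09],-1],[[34,420,0],[0,0,-0.09],-1],[[34,420,0],[0,0,-0.09],-1],[[34,420,0],[0,0,-0.09],-1],[[34,420,0],[0,0,-0.09],-1],[[34,420,0],[0,0,-0.09],-1],[[34,420,0],[0,0,-0.09],-1],[[34,420,0],[0,0,-0.09],-1]]'; python3 -m creep '[[[0,0,0],[0,0,0],-1],[[0,0,0],[0,0,0],-1]]';python3 -c "
from h import *
snap('wrist','w6');snap('side','d6')"
```

```text
clock: 6.3
position: [556.4, 391.0, 170.9]
ee_rot: [-0.01, -0.706, 0.708, 0.013]
contact_force: [-0.2, 0.3, -3.1]
gripper_width: 28.2
clock: 6.47
position: [557.3, 387.3, 173.0]
ee_rot: [-0.012, -0.706, 0.708, 0.014]
contact_force: [-1.0, 0.3, -2.3]
gripper_width: 28.0
```

View pics/w6.png

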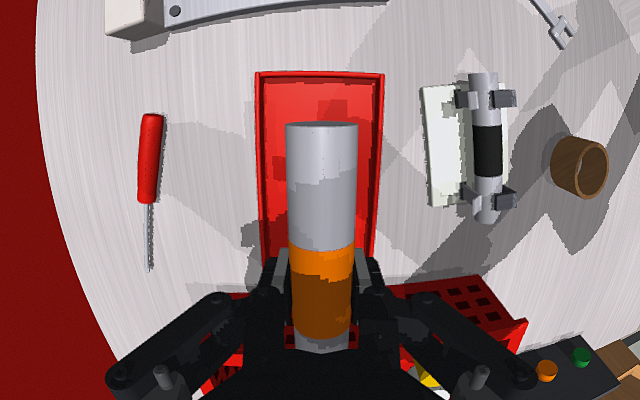

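View pics/d6.png

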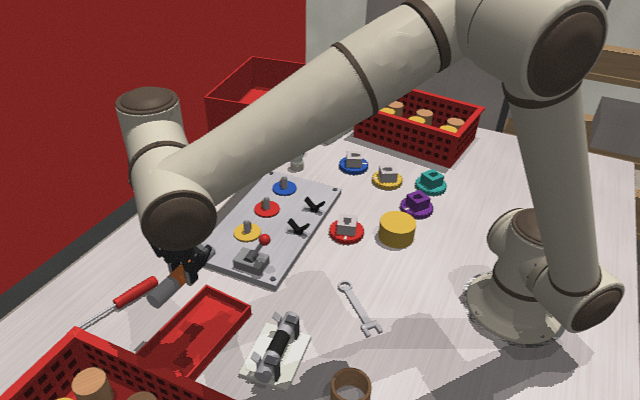

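```bash
python3 - <<'E'
from h import *
P=onz('w6',[(256,74),(384,74),(377,245)],30);print(P.round(1))
print('basket',dep('w6',[(410,288),(440,285),(475,281),(525,322)]).round(1))
print(dep('d6',[(77,335),(130,358),(200,390)]).round(1))
E
```

```text
[[612.5 275.9  30. ]
 [495.7 280.2  30. ]
 [501.  451.1  30. ]]
basket [[453.3 523.   11.8]
 [414.  522.2  12.7]
 [365.8 520.2  15.9]
 [349.4 512.9 114. ]]
[[682.7 538.2 114.3]
 [567.6 532.1 114.1]
 [427.2 527.2 114.2]]
```

```bash
python3 -m creep '[[[0,0,-40],[0,0,0],-1],[[0,0,-80],[0,0,0],-1],[[0,0,-120],[0,0,0],-1],[[0,0,-150],[0,0,0],-1],[[0,0,-160],[0,0,0],-1],[[0,0,-164],[0,0,0],-1],[[0,0,-164],[0,0,0],-1],[[0,0,-164],[0,0,0],-1]]'
```

```text
clock: 7.23
position: [559.6, 390.0, 13.0]
ee_rot: [0.014, 0.708, -0.706, -0.011]
contact_force: [1.0, 0.2, -2.1]
gripper_width: 28.2
```

```bash
python3 -m creep '[[[0,0,-2],[0,0,0],-1],[[0,0,-3],[0,0,0],-1],[[0,0,-3],[0,0,0],-1],[[0,0,-3],[0,0,0],-1]]'; python3 -c "
from h import *
s=arm.read_state();print(s['position'],s['contact_force'])"
```

```text
clock: 7.57
position: [558.2, 389.3, 8.2]
ee_rot: [0.013, 0.707, -0.707, -0.012]
contact_force: [-0.0, 0.2, -3.1]
gripper_width: 28.4
[558.20008443 389.32708544   8.20781146] [-0.0133855   0.20980312 -3.14449589]
```

```bash
python3 -m creep '[[[0,0,-2],[0,0,0],-1],[[0,0,-2],[0,0,0],-1],[[0,0,-2],[0,0,0],0.1],[[0,0,-2],[0,0,0],0.1],[[0,0,-2],[0,0,0],0.1],[[0,0,-2],[0,0,0],0.1],[[0,0,20],[0,0,0],0.1],[[0,0,60],[0,0,0],0.1],[[0,0,100],[0,0,0],0.1],[[0,0,140],[0,0,0],0.6],[[0,0,160],[0,0,0],0.6]]'; python3 -c "
from h import *
snap('wrist','w7')"
```

```text
clock: 8.48
position: [560.0, 390.4, 174.2]
ee_rot: [0.015, 0.709, -0.705, -0.009]
contact_force: [0.2, 0.9, 1.0]
gripper_width: 68.2
```

View pics/w7.png

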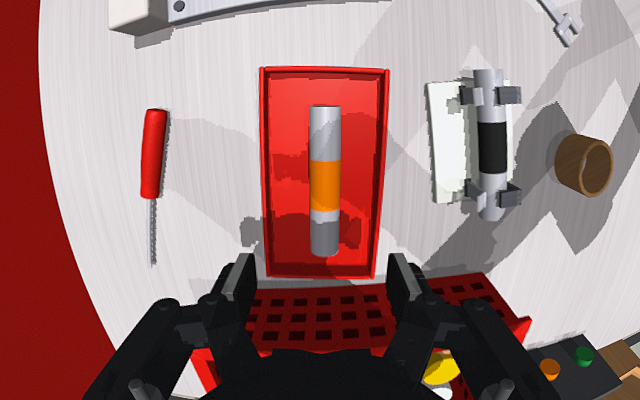

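```bash
python3 -m creep '[[[-163,-39,33],[0,0,0.165],1],[[-163,-39,33],[0,0,0.165],1],[[-163,-39,33],[0,0,0.165],1],[[-163,-39,33],[0,0,0.165],1],[[-163,-39,33],[0,0,0.165],1],[[-163,-39,33],[0,0,0.165],1],[[-163,-39,33],[0,0,0.165],1],[[-163,-39,33],[0,0,0.165],1]]'; python3 -c "
from h import *
snap('wrist','w8');print(arm.read_state()['position'])
crop('w8',200,60,440,240,3,'c8')"
```

```text
clock: 9.2
position: [395.8, 350.5, 200.1]
ee_rot: [-0.046, 0.706, -0.706, 0.046]
contact_force: [0.9, -0.5, -0.9]
gripper_width: 84.9
[395.9506178  350.39499254 199.80889782]
```

View pics/c8.png

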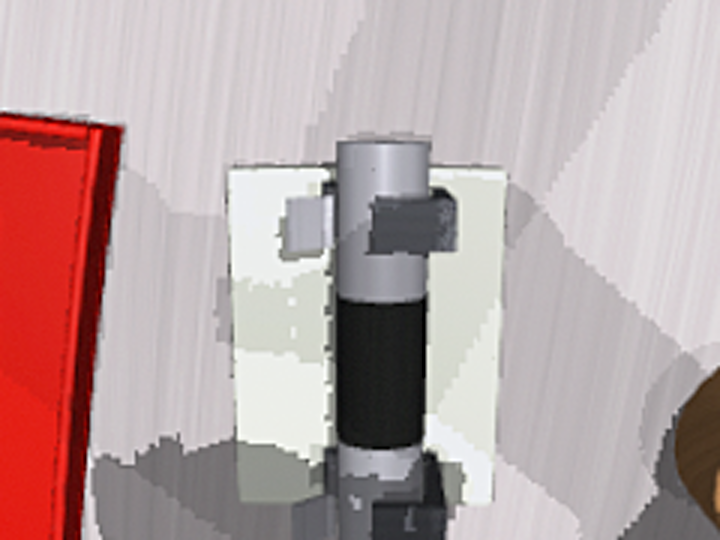

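```bash
python3 - <<'E'
from h import *
c=lambda x,y:(200+x/3,60+y/3)
A=onz('w8',[c(384,160),c(382,300),c(382.5,440)],40);print('axis',A.round(1), np.arctan2(-(A[2]-A[0])[0],(A[2]-A[0])[1]))
print('sleeve',onz('w8',[c(382,299),c(382,448)],55).round(1))
B=onz('w8',[c(229,167),c(505,170),c(494,502),c(241,502)],12);print('base',B.round(1))
for a,b in((0,1),(3,2),(0,3),(1,2)):
  d=B[a]-B[b]; print(np.linalg.norm(d),np.arctan2(d[1],d[0]))
E
```

```text
axis [[398.1 280.1  40. ]
 [392.6 326.1  40. ]
 [385.8 375.   40. ]] 0.12931882884826928
sleeve [[393.4 322.8  55. ]
 [386.6 372.4  55. ]]
base [[451.5 290.3  12. ]
 [354.3 278.7  12. ]
 [337.  405.1  12. ]
 [435.2 417.9  12. ]]
97.86898874713471 0.11906714441964893
98.98548659798962 0.12908880133692832
128.62078435182693 -1.4432780758609565
127.64314397615784 -1.4345045135483712
```

```bash
python3 -m creep '[[[-5,-2.4,-40],[0,0,0],1],[[-5,-2.4,-80],[0,0,0],1],[[-5,-2.4,-120],[0,0,0],1],[[-5,-2.4,-155],[0,0,0],1],[[-5,-2.4,-177],[0,0,0],1],[[-5,-2.4,-177],[0,0,0],1],[[-5,-2.4,-177],[0,0,0],-1],[[-5,-2.4,-177],[0,0,0],-1],[[-5,-2.4,-177],[0,0,0],-1],[[-5,-2.4,-177],[0,0,0],-1],[[-5,-2.4,-177],[0,0,0],-1],[[-5,-2.4,-177],[0,0,0],-1]]'
```

```text
clock: 10.25
position: [390.7, 348.6, 25.1]
ee_rot: [-0.045, 0.707, -0.705, 0.047]
contact_force: [-1.0, -0.8, 6.8]
gripper_width: 28.6
```

```bash
python3 -m creep '[[[3,0.4,1.5],[0,0,0],-1],[[6,0.8,1.5],[0,0,0],-1],[[10,1.3,1.5],[0,0,0],-1],[[14,1.8,1.5],[0,0,0],-1],[[18,2.3,1.5],[0,0,0],-1],[[22,2.9,1.5],[0,0,0],-1],[[25,3.2,1.5],[0,0,0],-1],[[26,3.4,1.5],[0,0,0],-1],[[26,3.4,1.5],[0,0,0],-1],[[26,3.4,1.5],[0,0,0],-1]]'; python3 -c "
from h import *
s=arm.read_state();print(s['position'],s['contact_force'])
snap('wrist','w9');snap('side','d9');crop('d9',200,280,360,400,5,'c9')"
```

```text
clock: 11.08
position: [413.3, 348.4, 23.4]
ee_rot: [0.048, -0.704, 0.708, -0.043]
contact_force: [-6.7, -0.4, -0.7]
gripper_width: 28.4
[413.28677328 348.42502676  23.35959845] [-6.7319181  -0.35313602 -0.69946816]
```

View pics/c9.png

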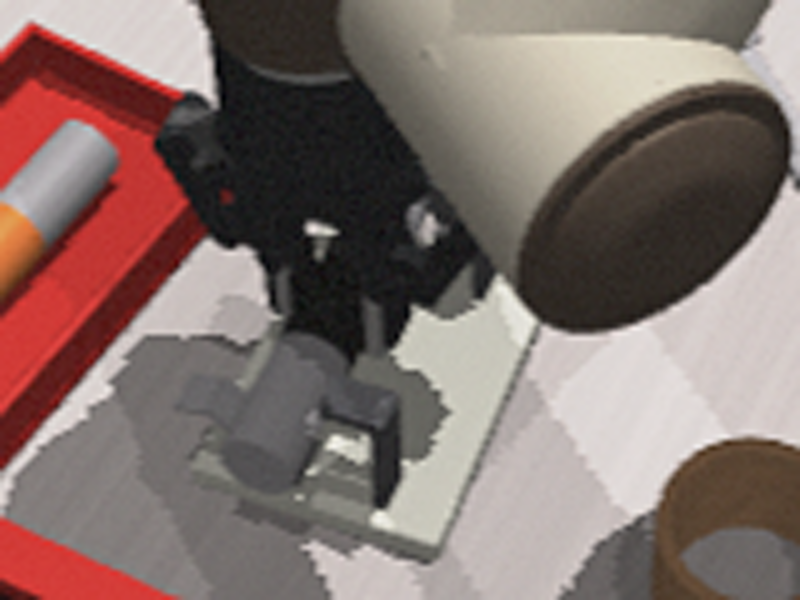

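View pics/w9.png

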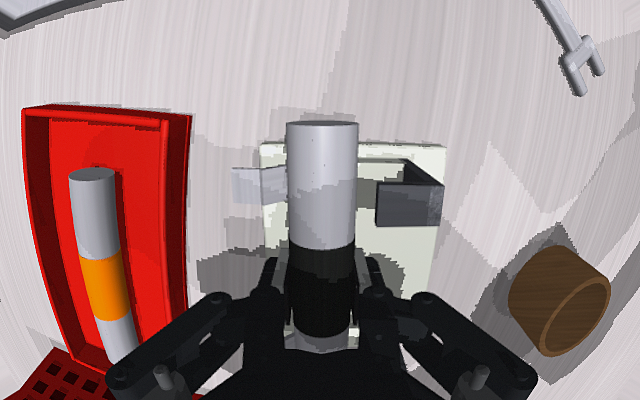

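```bash
python3 -m creep '[[[2,0.3,0],[0,0,0],-1],[[2,0.3,10],[0,0,0],-1],[[2,0.3,25],[0,0,0],-1],[[2,0.3,60],[0,0,0],-1],[[2,0.3,100],[0,0,0],-1],[[2,0.3,140],[0,0,0],-1],[[2,0.3,155],[0,0,0],-1],[[2,0.3,155],[0,0,0],-1]]'; python3 -c "
from h import *
snap('wrist','w10');s=arm.read_state();print(s['position'],s['gripper_width'],s['contact_force'])"
```

```text
clock: 11.85
position: [420.0, 353.2, 184.5]
ee_rot: [-0.044, 0.708, -0.703, 0.048]
contact_force: [-0.2, 0.3, -2.8]
gripper_width: 27.9
[418.4945432  351.86196181 181.34416334] 28.10797158601276 [-0.0698512  -0.29837493 -3.03007928]
```

View pics/w10.png

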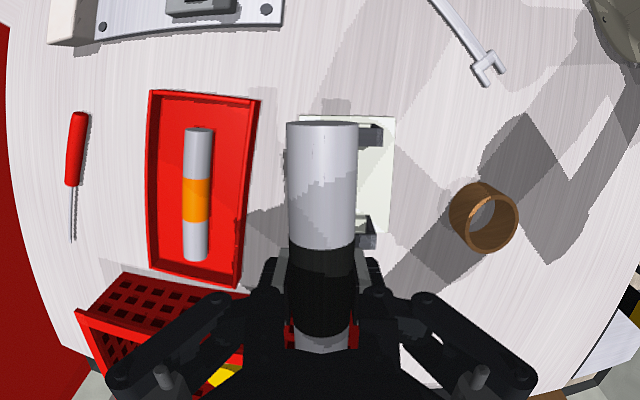

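```bash
python3 -m creep '[[[106,-384.8,0],[0,0,-0.075],-1],[[106,-384.8,0],[0,0,-0.075],-1],[[106,-384.8,0],[0,0,-0.075],-1],[[106,-384.8,0],[0,0,-0.075],-1],[[106,-384.8,0],[0,0,-0.075],-1],[[106,-384.8,0],[0,0,-0.075],-1],[[106,-384.8,0],[0,0,-0.075],-1],[[106,-384.8,0],[0,0,-0.075],-1],[[106,-384.8,0],[0,0,-0.075],-1],[[106,-384.8,0],[0,0,-0.075],-1],[[106,-384.8,0],[0,0,-0.075],-1],[[106,-384.8,0],[0,0,-0.075],-1]]'; python3 -m creep '[[[0,0,-20],[0,0,0],-1],[[0,0,-50],[0,0,0],-1],[[0,0,-80],[0,0,0],-1],[[0,0,-80],[0,0,0],-1],[[0,0,-80],[0,0,0],-1]]';python3 -c "
from h import *
snap('wrist','w11');snap('side','d11');s=arm.read_state();print(s['position'],s['gripper_width'],s['contact_force'])
print(proj('w11',[[527.9,-98.4,66]]))"
```

```text
clock: 12.9
position: [522.5, -35.2, 176.8]
ee_rot: [0.02, -0.707, 0.707, -0.016]
contact_force: [0.1, 1.1, -2.2]
gripper_width: 28.1
clock: 13.32
position: [522.2, -33.1, 97.9]
ee_rot: [0.022, -0.706, 0.707, -0.018]
contact_force: [0.5, 0.0, -2.0]
gripper_width: 27.8
[525.0025796  -32.79835775 100.89103001] 28.65197310686715 [ 0.82692521  0.65743378 -2.22131392]
[[317.08608866 132.74013305]]
```

View pics/w11.png

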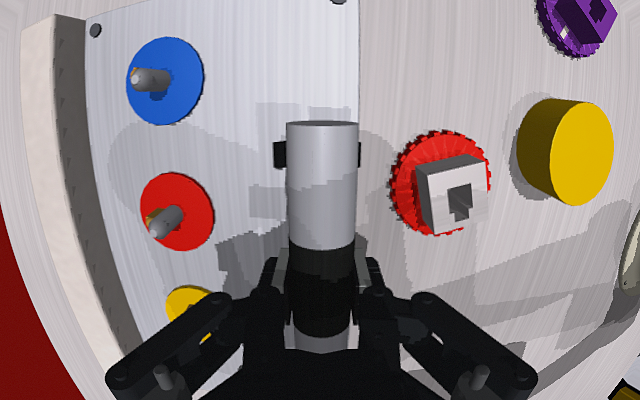

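```bash
python3 - <<'E'
from h import *
for f in ('w6','w11'):
  z=load(f); p=z['pos']; M=R.from_quat(z['rot']).as_matrix()
  for v,dz in ((122.5,31),(247,31)):
    P=onz(f,[(321.5,v)],p[2]+dz)[0]; print(f,v,(M.T@(P-p)).round(1))
E
```

```text
w6 122.5 [  0.2 -30.8  76.2]
w6 247 [  0.2 -30.9  26.9]
w11 122.5 [  0.2 -30.9  76.2]
w11 247 [  0.2 -31.   26.9]
```

```bash
python3 -m creep '[[[0,1.5,-20],[0,0,0],-1],[[0,1.5,-40],[0,0,0],-1],[[0,1.5,-55],[0,0,0],-1],[[0,1.5,-60],[0,0,0],-1],[[0,1.5,-62],[0,0,0],-1],[[0,1.5,-62],[0,0,0],-1],[[0,1.5,-62],[0,0,0],-1]]';python3 -c "
from h import *
s=arm.read_state();print(s['position'],s['gripper_width'],s['contact_force'])"
```

```text
clock: 14.0
position: [525.2, -31.7, 39.3]
ee_rot: [-0.019, 0.707, -0.707, 0.021]
contact_force: [0.2, -0.2, -2.0]
gripper_width: 28.4
[525.24786169 -31.66725613  39.30037576] 28.361700443354266 [ 0.16987453 -0.23143643 -2.04599206]
```

```bash
python3 -m creep '[[[-0.5,0,-1],[0,0,0],-1],[[-0.5,0,-2],[0,0,0],-1],[[-0.5,0,-2],[0,0,0],-1],[[-0.5,0,-2],[0,0,0],-1]]';python3 -m creep '[[[0,0,-1],[0,0,0],-1],[[0,0,-1.5],[0,0,0],-1],[[0,0,-1.5],[0,0,0],-1],[[0,0,-1.5],[0,0,0],-1]]'
```

```text
clock: 14.33
position: [524.6, -31.8, 37.2]
ee_rot: [-0.019, 0.707, -0.707, 0.021]
contact_force: [-1.7, 0.1, 5.8]
gripper_width: 28.4
clock: 14.67
position: [524.6, -31.8, 37.0]
ee_rot: [0.019, -0.707, 0.707, -0.021]
contact_force: [-4.5, 1.1, 15.4]
gripper_width: 28.0
```

Seated (upward force growing). Release and rise.

```bash
python3 -m creep '[[[0,0,1.5],[0,0,0],-1],[[0,0,1.5],[0,0,0],0.2],[[0,0,1.5],[0,0,0],0.5],[[0,0,1.5],[0,0,0],1],[[0,0,1.5],[0,0,0],1],[[0,0,1.5],[0,0,0],1],[[0,0,40],[0,0,0],1],[[0,0,80],[0,0,0],1],[[0,0,120],[0,0,0],1],[[0,0,162],[0,0,0],1],[[0,0,162],[0,0,0],1],[[0,0,162],[0,0,0],1]]';python3 -c "
from h import *
snap('wrist','w12');snap('side','d12');s=arm.read_state();print(s['position'],s['gripper_width'],s['contact_force'])
crop('w12',100,20,460,290,2,'c12')"
```

```text
clock: 15.67
position: [525.0, -31.6, 199.2]
ee_rot: [-0.017, 0.707, -0.706, 0.022]
contact_force: [-0.4, 0.1, -0.8]
gripper_width: 85.4
[522.74563276 -31.9753034  195.55194006] 85.40180263261901 [ 0.07366868 -0.69609729 -1.09355126]
```

View pics/c12.png

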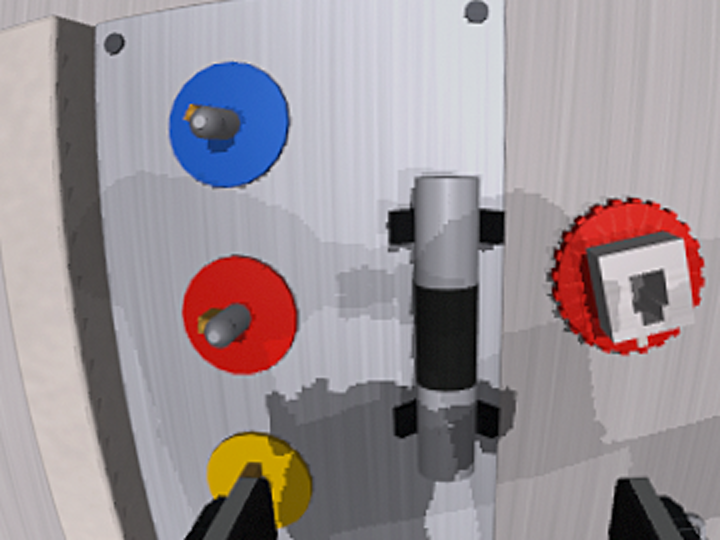

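View pics/d12.png

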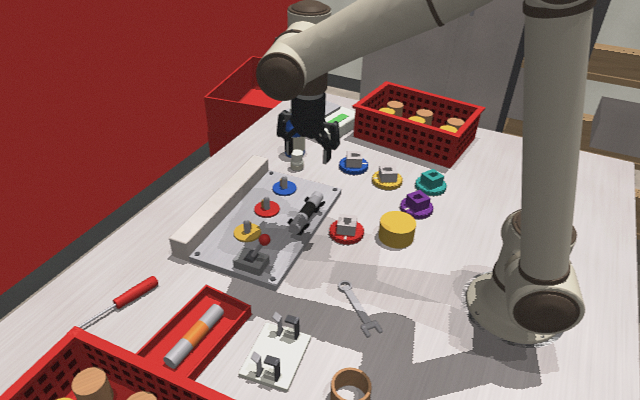

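```bash
python3 - <<'E'
from h import *
c=lambda x,y:(100+x/2,20+y/2)
z=load('w12');print(z['pos'])
P=onz('w12',[c(446,287),c(446,388)],67);print('sleeve',P.round(1),P.mean(0).round(1))
Q=onz('w12',[c(401,208),c(401,246),c(406,401),c(406,437),c(491,208),c(491,246),c(488,401),c(488,437)],52);print(Q.round(1),Q.mean(0))
E
```

```text
[524.96237396 -31.6436239  199.19570843]
sleeve [[525.5 -57.7  67. ]
 [522.7  -8.8  67. ]] [524.1 -33.2  67. ]
[[548.4 -91.2  52. ]
 [547.6 -73.2  52. ]
 [542.3   5.4  52. ]
 [541.6  25.7  52. ]
 [506.6 -93.5  52. ]
 [505.3 -75.5  52. ]
 [500.7   3.   52. ]
 [499.1  23.3  52. ]] [523.93841879 -34.50714211  52.        ]
```

```bash
python3 -m creep '[[[110,85,0],[0,0,0],1],[[110,85,0],[0,0,0],1],[[110,85,0],[0,0,0],1],[[110,85,0],[0,0,0],1],[[110,85,0],[0,0,0],1],[[110,85,0],[0,0,0],1],[[110,85,0],[0,0,0],1]]';python3 -c "
from h import *
snap('wrist','w13');s=arm.read_state();print(s['position'],s['gripper_width'],s['contact_force'])
crop('w13',200,20,440,200,3,'c13')"
```

```text
clock: 16.35
position: [632.1, 52.4, 194.5]
ee_rot: [0.021, -0.707, 0.707, -0.018]
contact_force: [1.1, -0.6, 0.6]
gripper_width: 85.4
[632.22170149  52.22878534 195.27996527] 85.26062086569272 [-0.25474912 -0.01436862 -0.22693271]
```

View pics/w13.png

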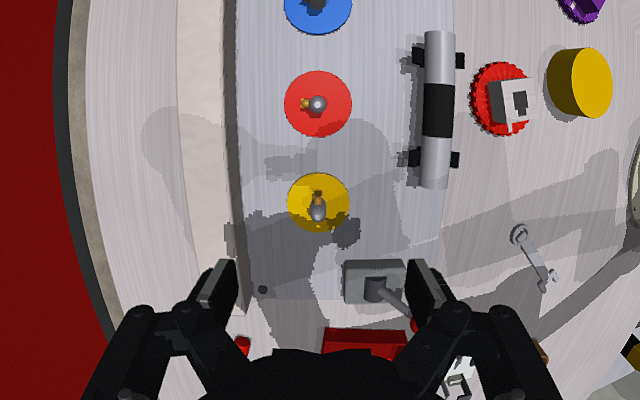

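View pics/c13.png

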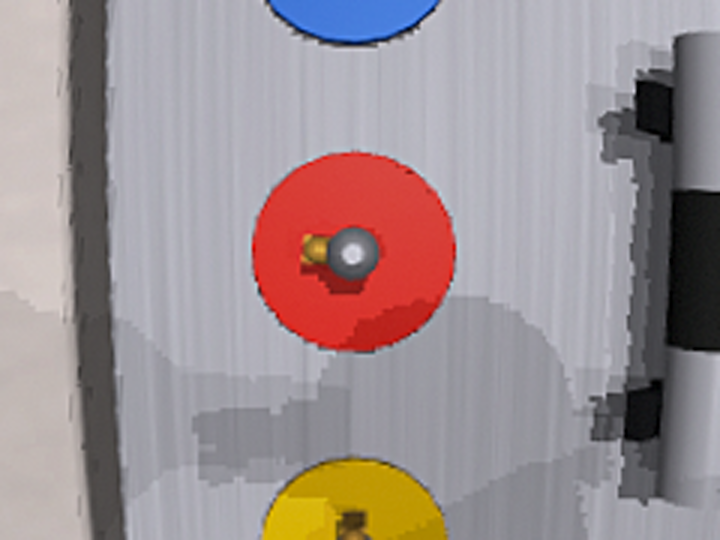

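```bash
python3 -m creep '[[[10,-104,-20],[0,0,0],1],[[10,-104,-20],[0,0,0],1],[[10,-104,-20],[0,0,0],1],[[10,-104,-20],[0,0,0],1],[[10,-104,-20],[0,0,0],1],[[10,-104,-20],[0,0,0],1]]';python3 -c "
from h import *
snap('wrist','w14');s=arm.read_state();print(s['position'],s['gripper_width'],s['contact_force'])
crop('w14',240,20,400,140,5,'c14')
crop('w13',260,50,380,250,3,'c13b')
"
```

```text
clock: 16.9
position: [643.0, -51.2, 176.8]
ee_rot: [-0.019, 0.707, -0.707, 0.019]
contact_force: [-0.2, 0.1, 0.3]
gripper_width: 85.3
[643.20039767 -50.60247385 176.95919582] 85.38565048500756 [0.18590414 0.59431874 0.65136976]
```

View pics/c14.png

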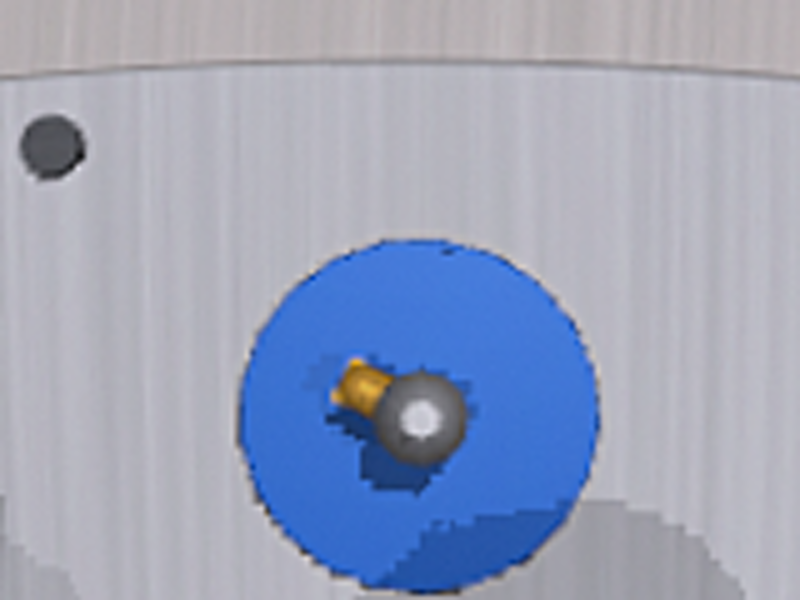

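```bash
python3 -m creep '[[[-10,208,0],[0,0,0],1],[[-10,208,0],[0,0,0],1],[[-10,208,0],[0,0,0],1],[[-10,208,0],[0,0,0],1],[[-10,208,0],[0,0,0],1],[[-10,208,0],[0,0,0],1],[[-10,208,0],[0,0,0],1]]';python3 -c "
from h import *
snap('wrist','w15');s=arm.read_state();print(s['position'],s['gripper_width'],s['contact_force'])
crop('w15',240,20,400,140,5,'c15')
"
```

```text
clock: 17.53
position: [632.7, 160.9, 176.7]
ee_rot: [-0.021, 0.707, -0.707, 0.022]
contact_force: [0.1, 0.2, 0.3]
gripper_width: 85.4
[632.84566434 159.12573009 176.65416571] 85.08306524011608 [ 0.04470491 -0.37018461 -1.30151254]
```

View pics/c15.png

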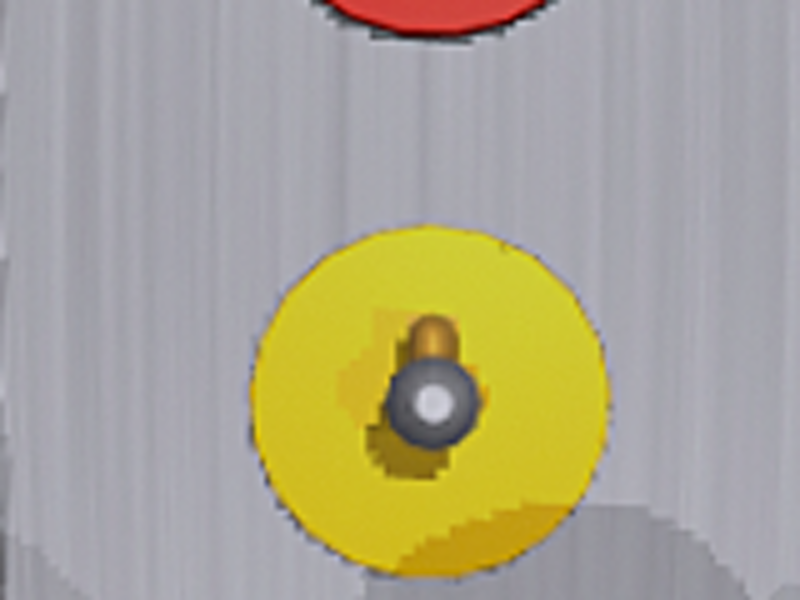

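```bash
python3 - <<'E'
from h import *
def go(n,f,tip,end,c):
    a=onz(f,[tip],63)[0];b=onz(f,[end],50)[0];cc=onz(f,[c],26)[0]
    d=b-cc; e=b-a
    print(n,'tip',a.round(1),'collar',cc.round(1),'key r',np.hypot(*d[:2]).round(1),'yaw vs collar',np.arctan2(d[1],d[0]).round(3),'vs tip',np.arctan2(e[1],e[0]).round(3))
C5=lambda x,y:(240+x/5,20+y/5)
go('blue','w14',C5(422,418),C5(343,380),C5(419,416))
go('yel','w15',C5(433,403),C5(433,318),C5(430,401))
C3=lambda x,y:(200+x/3,20+y/3)
go('red','w13',C3(352,253),C3(304,250),C3(354,252))
E
```

```text
blue tip [ 644.6 -131.8   63. ] collar [ 644.8 -131.5   26. ] key r 14.8 yaw vs collar -0.416 vs tip -0.394
yel tip [633.3  77.8  63. ] collar [633.2  77.7  26. ] key r 14.6 yaw vs collar -1.519 vs tip -1.524
red tip [639.2 -27.   63. ] collar [638.8 -26.7  26. ] key r 15.1 yaw vs collar -0.023 vs tip 0.0
```

```bash
python3 -m creep '[[[-213,-127,0],[0,0,0],1],[[-213,-127,0],[0,0,0],1],[[-213,-127,0],[0,0,0],1],[[-213,-127,0],[0,0,0],1],[[-213,-127,0],[0,0,0],1],[[-213,-127,0],[0,0,0],1],[[-213,-127,0],[0,0,0],1],[[-213,-127,0],[0,0,0],1]]';python3 -c "
from h import *
snap('wrist','w16');s=arm.read_state();print(s['position'],s['gripper_width'],s['contact_force'])
crop('w16',220,20,420,170,4,'c16')
"
```

```text
clock: 18.25
position: [418.8, 28.2, 177.1]
ee_rot: [-0.018, 0.707, -0.707, 0.019]
contact_force: [0.4, 0.1, 0.6]
gripper_width: 85.1
[420.44950505  29.20145918 177.32460119] 85.11360702012442 [-0.25389505 -0.11638035 -0.36530152]
```

View pics/c16.png

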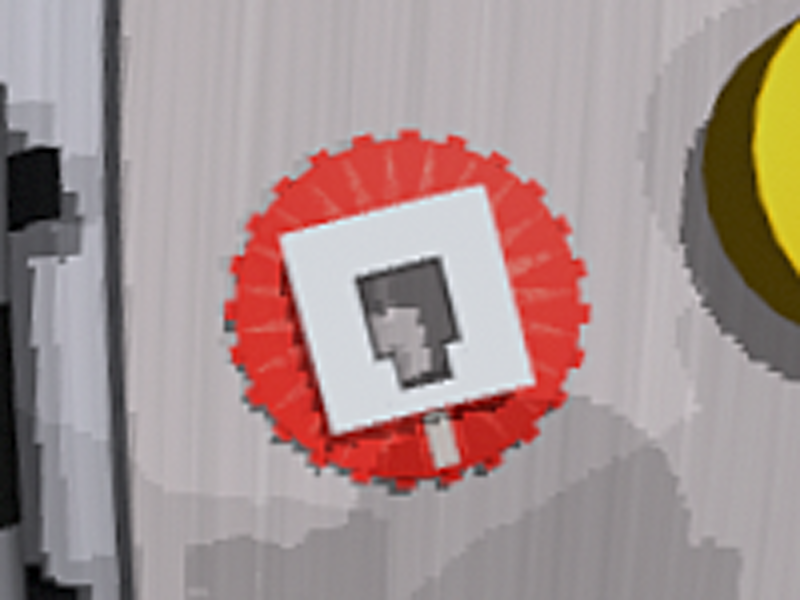

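```bash
cat >> h.py <<'E'
def hub(f,C,cor,key,z=44):
    P=onz(f,[C(*p) for p in cor],z)[:,:2]; c=P.mean(0); K=onz(f,[C(*key)],z)[0,:2]-c
    ang=[]
    for i in range(4):
        d=P[(i+1)%4]-P[i]; a=np.arctan2(d[1],d[0]); ang.append(a)
    base=np.angle(np.mean(np.exp(4j*np.array(ang))))/4
    k=np.arctan2(K[1],K[0]); y=base+np.round((k-base)/(np.pi/2))*np.pi/2
    print('centre',c.round(1),'yaw',round(y,3),'rough key',k.round(3),'sides',[np.linalg.norm(P[(i+1)%4]-P[i]).round(1) for i in range(4)])
E
python3 - <<'E'
from h import *
C=lambda x,y:(220+x/4,20+y/4)
hub('w16',C,[(281,235),(484,185),(535,383),(331,433)],(425,382))
E
```

```text
centre [422.7 -57.7] yaw 1.869 rough key 1.85 sides [np.float64(45.5), np.float64(45.5), np.float64(46.5), np.float64(45.7)]
```

```bash
python3 - <<'E'
from h import *
s=arm.read_state();print(s['joints'].round(3),s['position'])
E
```

```text
[ 0.459  0.086 -0.544  0.    -0.938 -0.405] [420.44950505  29.20145918 177.32460119]
```

```bash
python3 -m creep '[[[2.2,-87.7,0],[0,0,0.2],1],[[2.2,-87.7,0],[0,0,0.4],1],[[2.2,-87.7,0],[0,0,0.6],1],[[2.2,-87.7,0],[0,0,0.8],1],[[2.2,-87.7,0],[0,0,1.0],1],[[2.2,-87.7,0],[0,0,1.2],1],[[2.2,-87.7,0],[0,0,1.4],1],[[2.2,-87.7,0],[0,0,1.6],1],[[2.2,-87.7,0],[0,0,1.814],1],[[2.2,-87.7,0],[0,0,1.814],1],[[2.2,-87.7,0],[0,0,1.814],1],[[2.2,-87.7,0],[0,0,1.814],1]]';python3 -m creep '[[[0,0,-20],[0,0,0],1],[[0,0,-40],[0,0,0],1],[[0,0,-60],[0,0,0],1],[[0,0,-80],[0,0,0],1],[[0,0,-80],[0,0,0],1],[[0,0,-80],[0,0,0],1]]';python3 -c "
from h import *
snap('wrist','w17');s=arm.read_state();print(s['position'],R.from_quat(s['ee_rot']).as_matrix()[:,0],s['joints'].round(2))
"
```

```text
clock: 19.3
position: [424.2, -57.6, 176.4]
ee_rot: [0.486, -0.514, 0.514, -0.486]
contact_force: [-1.0, -1.0, -0.2]
gripper_width: 85.2
clock: 19.8
position: [423.4, -57.8, 95.9]
ee_rot: [-0.485, 0.516, -0.515, 0.484]
contact_force: [0.0, -0.1, 1.3]
gripper_width: 85.3
[424.04097726 -57.61250731  96.75240056] [-6.19179818e-02 -9.98081174e-01  3.65720160e-04] [ 0.25  0.21 -0.64  0.   -0.72  1.26]
```

View pics/w17.png

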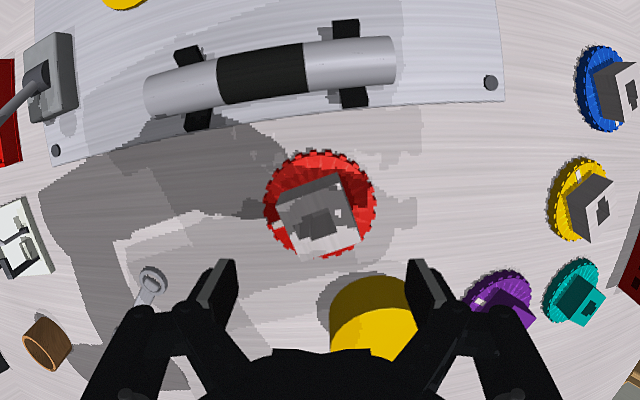

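```bash
python3 - <<'E'
from h import *
print('can',dep('w16',[(430,40),(418,40),(430,70)]).round(1)); print(dep('side0',[(397,225),(397,240)]).round(1)); 
print(dep('w13',[(580,83),(555,80)]).round(1))
E
```

```text
can [[ 329.  -117.1   50.8]
 [ 340.2 -115.3   50.9]
 [ 327.3  -89.5   50.7]]
[[303.9 -91.6  49.4]
 [291.7 -64.7  26. ]]
[[330.3 -95.9  49.7]
 [347.7 -95.   19.5]]
```

```bash
python3 -m creep '[[[0,0,0],[0,0,0.12],1],[[0,0,0],[0,0,0.24],1],[[0,0,0],[0,0,0.36],1],[[0,0,0],[0,0,0.36],1],[[0,0,0],[0,0,0.36],1]]';python3 -c "
from h import *
snap('wrist','w18');s=arm.read_state();M=R.from_quat(s['ee_rot']).as_matrix()[:,0];print(s['position'],np.arctan2(-M[1],-M[0]),s['joints'].round(2))
crop('w18',220,100,420,250,4,'c18')
"
```

```text
clock: 20.27
position: [423.9, -57.5, 97.6]
ee_rot: [-0.567, 0.42, -0.422, 0.569]
contact_force: [0.4, 0.5, -0.7]
gripper_width: 85.8
[423.63193864 -57.50868569  97.31385898] 1.8657412311956207 [ 0.25  0.21 -0.64  0.   -0.71  1.62]
```

View pics/c18.png

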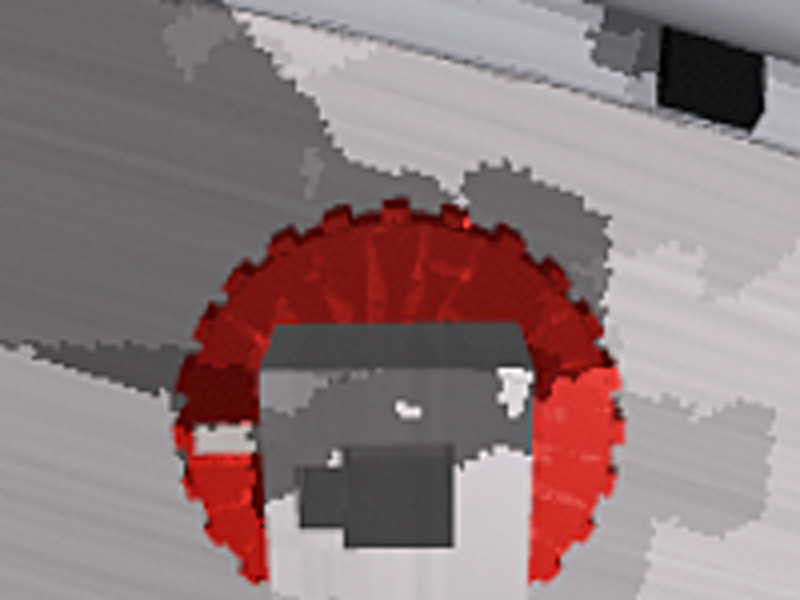

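```bash
python3 -m creep '[[[0,0,-30],[0,0,0],1],[[0,0,-60],[0,0,0],1],[[0,0,-75],[0,0,0],1],[[0,0,-81],[0,0,0],1],[[0,0,-81],[0,0,0],1],[[0,0,-81],[0,0,0],-1],[[0,0,-81],[0,0,0],-1],[[0,0,-81],[0,0,0],-1],[[0,0,-81],[0,0,0],-1],[[0,0,-81],[0,0,0],-1],[[0,0,-81],[0,0,0],-1]]'
```

```text
clock: 21.23
position: [423.7, -57.4, 16.7]
ee_rot: [-0.568, 0.42, -0.421, 0.569]
contact_force: [-0.7, 0.9, 4.2]
gripper_width: 45.2
```

```bash
python3 -m creep '[[[0,0,20],[0,0,0],-1],[[0,0,50],[0,0,0],-1],[[0,0,80],[0,0,0],-1],[[0,0,110],[0,0,0],-1],[[30,5,110],[0,0,-0.12],-1],[[60,8,110],[0,0,-0.24],-1],[[90,12,110],[0,0,-0.36],-1],[[120,16,110],[0,0,-0.48],-1],[[150,20,110],[0,0,-0.6],-1],[[180,25,110],[0,0,-0.72],-1],[[216.4,30.7,110],[0,0,-0.84],-1],[[216.4,30.7,110],[0,0,-0.96],-1]]'
python3 -m creep '[[[0,0,0],[0,0,-0.1],-1],[[0,0,0],[0,0,-0.2],-1],[[0,0,0],[0,0,-0.3],-1],[[0,0,0],[0,0,-0.4],-1],[[0,0,0],[0,0,-0.5],-1],[[0,0,0],[0,0,-0.6],-1],[[0,0,0],[0,0,-0.7],-1],[[0,0,0],[0,0,-0.8],-1],[[0,0,0],[0,0,-0.9],-1],[[0,0,0],[0,0,-0.9],-1],[[0,0,0],[0,0,-0.9],-1],[[0,0,0],[0,0,-0.9],-1]]'
python3 -c "
from h import *
snap('wrist','w19');s=arm.read_state();M=R.from_quat(s['ee_rot']).as_matrix()[:,0];print(s['position'],np.arctan2(-M[1],-M[0]),s['joints'].round(2),s['contact_force'])
"
```

```text
clock: 22.23
position: [644.9, -26.1, 124.7]
ee_rot: [0.307, -0.635, 0.637, -0.31]
contact_force: [0.7, 0.5, -1.9]
gripper_width: 45.3
clock: 23.23
position: [638.8, -27.0, 125.4]
ee_rot: [-0.004, 0.707, -0.707, 0.004]
contact_force: [-0.1, 0.2, -1.8]
gripper_width: 45.2
[638.90217845 -26.96653233 125.36333737] 0.010002241419310892 [ 0.21  0.5  -0.09 -0.   -0.98 -0.2 ] [ 0.19847242 -0.19923028 -1.83838957]
```

View pics/w19.png

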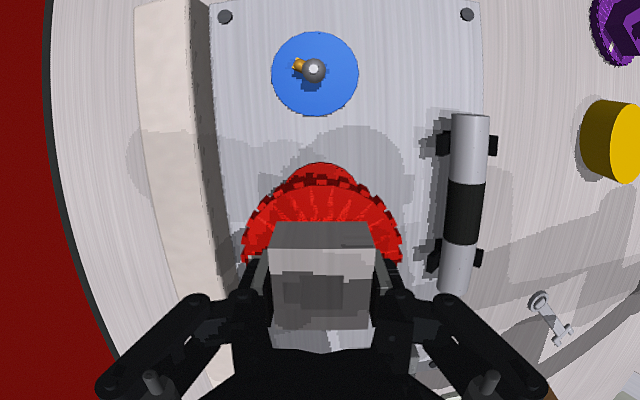

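```bash
python3 - <<'E'
from h import *
crop('w19',230,200,410,370,4,'c19')
for f in ['w19']:
  z=load(f); p=z['pos']; M=R.from_quat(z['rot']).as_matrix()
  for u,v,dz in ((321,249,27.5),(321,328,27.5),(321,222,0)):
    P=onz(f,[(u,v)],p[2]+dz)[0]; print(f,v,(M.T@(P-p)).round(1))
E
```

```text
w19 249 [ -0.1 -27.5  24.1]
w19 328 [ -0.1 -27.5 -20.4]
w19 222 [-0.1 -0.  24.8]
```

View pics/c19.png

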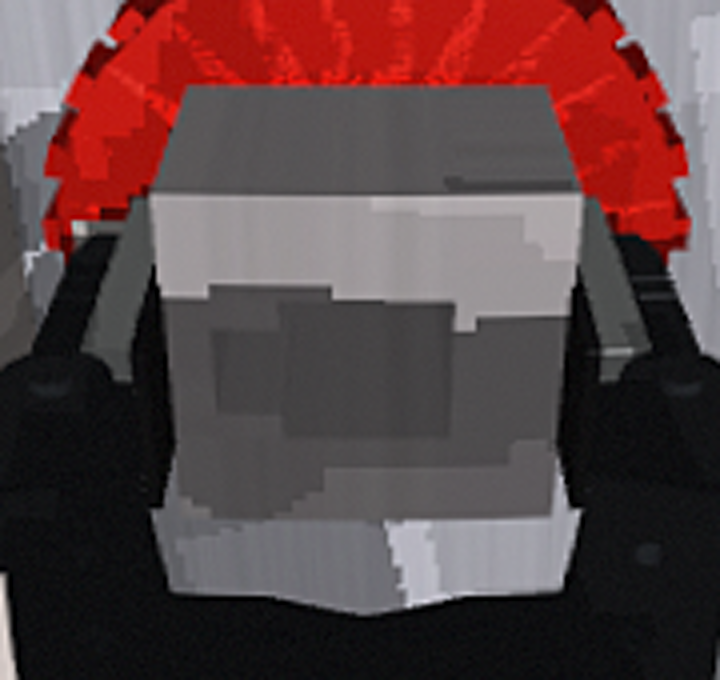

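```bash
python3 -m creep '[[[0,1.4,-20],[0,0,-0.015],-1],[[0,1.4,-40],[0,0,-0.015],-1],[[0,1.4,-45],[0,0,-0.015],-1],[[0,1.4,-50],[0,0,-0.015],-1],[[0,1.4,-55],[0,0,-0.015],-1],[[0,1.4,-55],[0,0,-0.015],-1]]'; python3 -m creep '[[[0,0,-4],[0,0,0],-1],[[0,0,-7],[0,0,0],-1],[[0,0,-10],[0,0,0],-1],[[0,0,-10],[0,0,0],-1]]'
python3 -c "
from h import *
s=arm.read_state();M=R.from_quat(s['ee_rot']).as_matrix()[:,0];print(s['position'],np.arctan2(-M[1],-M[0]),s['contact_force'],s['gripper_width'])
"
```

```text
clock: 23.78
position: [639.1, -25.6, 70.0]
ee_rot: [-0.002, -0.707, 0.707, 0.002]
contact_force: [0.1, -0.8, -1.3]
gripper_width: 45.4
clock: 24.12
position: [638.7, -25.6, 59.8]
ee_rot: [0.002, 0.707, -0.707, -0.003]
contact_force: [-0.2, -0.0, -2.5]
gripper_width: 45.2
[638.74196906 -25.6021339   59.84871777] -0.006621910665565082 [-0.22314632 -0.00418809 -2.47582322] 45.18564775695275
```

```bash
python3 -m creep '[[[0,0,-5],[0,0,0],-1],[[0,0,-10],[0,0,0],-1],[[0,0,-14],[0,0,0],-1],[[0,0,-16],[0,0,0],-1],[[0,0,-16],[0,0,0],-1]]'; python3 -m creep '[[[0,0,-1],[0,0,0],-1],[[0,0,-2],[0,0,0],-1],[[0,0,-2],[0,0,0],-1]]'
python3 -c "
from h import *
s=arm.read_state();M=R.from_quat(s['ee_rot']).as_matrix()[:,0];print(s['position'],s['contact_force'],s['gripper_width'])
"
```

```text
clock: 24.53
position: [638.5, -25.6, 43.4]
ee_rot: [-0.002, -0.707, 0.707, 0.003]
contact_force: [-0.2, -1.0, -2.5]
gripper_width: 44.8
clock: 24.78
position: [639.3, -25.5, 42.8]
ee_rot: [-0.002, -0.707, 0.707, 0.002]
contact_force: [-0.1, 0.5, 0.0]
gripper_width: 44.9
[639.32177026 -25.54039805  42.82073362] [-0.10112625  0.50634534  0.00851253] 44.905320715065976
```

```bash
python3 -m creep '[[[0,0,-1],[0,0,0],-1],[[0,0,-1.5],[0,0,0],-1],[[0,0,-1.5],[0,0,0],-1]]'; python3 -m creep '[[[0,0,0],[0,0,0],0.1],[[0,0,0],[0,0,0],0.5],[[0,0,0],[0,0,0],0.5],[[0,0,0],[0,0,0],0.5],[[0,0,30],[0,0,0],0.5],[[0,0,70],[0,0,0],0.5],[[0,0,110],[0,0,0],1],[[0,0,135],[0,0,0],1],[[0,0,135],[0,0,0],1],[[0,0,135],[0,0,0],1]]'
python3 -c "
from h import *
snap('wrist','w20');s=arm.read_state();print(s['position'],s['contact_force'],s['gripper_width'])
snap('side','d20')"
```

```text
clock: 25.03
position: [639.3, -25.5, 42.7]
ee_rot: [-0.002, -0.707, 0.707, 0.002]
contact_force: [-1.9, 0.9, 6.7]
gripper_width: 44.9
clock: 25.87
position: [640.0, -25.4, 177.9]
ee_rot: [0.004, 0.707, -0.707, -0.001]
contact_force: [0.2, 0.7, -1.7]
gripper_width: 85.3
[638.84523552 -25.47030944 175.830509  ] [-0.6796653   0.55345951  0.40319606] 85.43387591103996
```

View pics/w20.png

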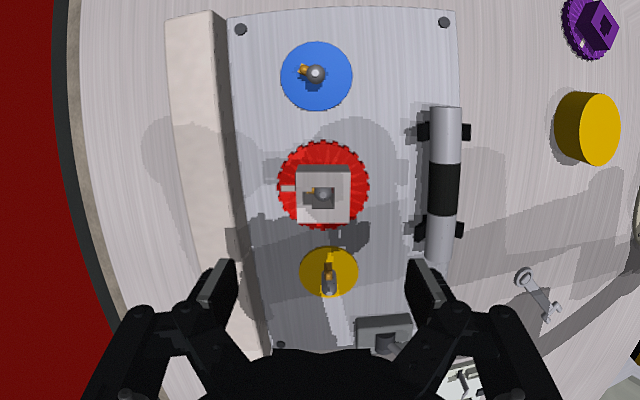

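View pics/d20.png

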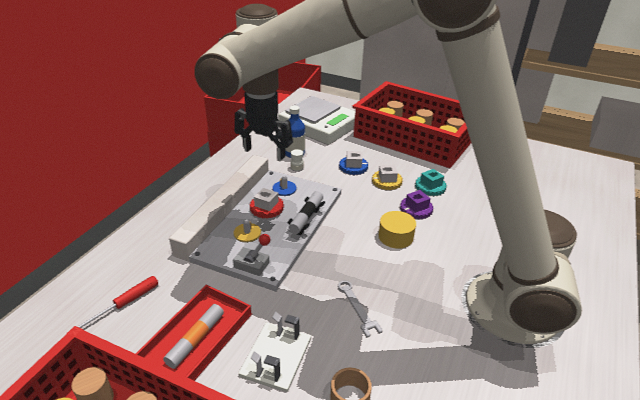

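```bash
python3 -m creep '[[[-174,-224,24],[0,0,0],1],[[-174,-224,24],[0,0,0],1],[[-174,-224,24],[0,0,0],1],[[-174,-224,24],[0,0,0],1],[[-174,-224,24],[0,0,0],1],[[-174,-224,24],[0,0,0],1],[[-174,-224,24],[0,0,0],1],[[-174,-224,24],[0,0,0],1],[[-174,-224,24],[0,0,0],1]]'
python3 -c "
from h import *
snap('wrist','w21');s=arm.read_state();print(s['position'],s['contact_force'],s['gripper_width'])
"
```

```text
clock: 26.72
position: [463.3, -250.7, 198.5]
ee_rot: [0.003, 0.707, -0.707, -0.004]
contact_force: [0.6, 0.2, -0.1]
gripper_width: 85.4
[ 464.17646482 -249.93699583  198.49858954] [-0.13696312 -1.12723089 -0.05860233] 85.20762250680393
```

View pics/w21.png

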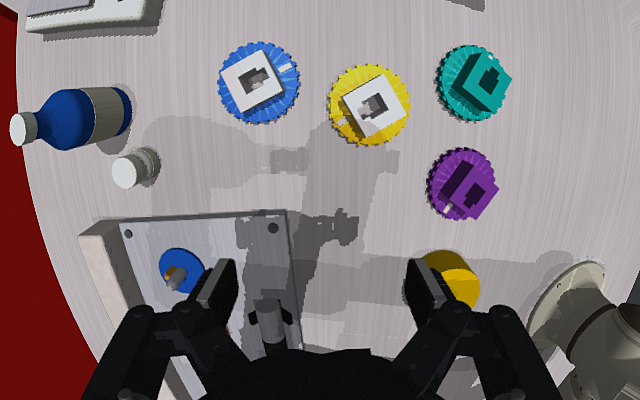

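```bash
python3 -c "
from h import *
crop('w21',210,35,420,150,3.8,'c21') if 0 else crop('w21',210,35,420,155,3,'c21')
crop('w21',320,55,420,150,6,'c21y'); crop('w21',210,35,310,130,6,'c21b')
"
```

```text
(no output)
```

View pics/c21y.png

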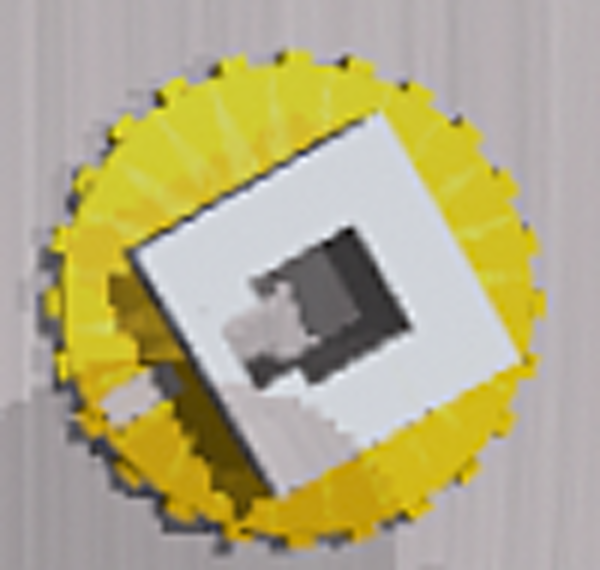

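View pics/c21b.png

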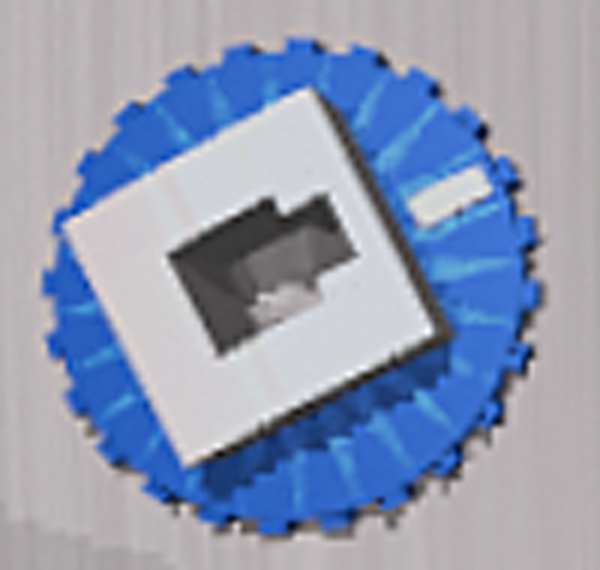

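```bash
python3 - <<'E'
from h import *
C=lambda x,y:(320+x/6,55+y/6)
hub('w21',C,[(131,248),(381,113),(522,358),(276,496)],(240,360))
C=lambda x,y:(210+x/6,35+y/6)
hub('w21',C,[(65,228),(312,90),(440,330),(188,466)],(342,225))
s=arm.read_state();print(s['position'],s['joints'].round(2))
print(dep('w21',[(475,65),(290,20)]).round(0))
E
```

```text
centre [ 410.7 -329. ] yaw 0.533 rough key 0.581 sides [np.float64(45.9), np.float64(45.8), np.float64(46.7), np.float64(46.2)]
centre [ 528.2 -354.6] yaw -2.695 rough key -2.69 sides [np.float64(45.7), np.float64(44.7), np.float64(46.2), np.float64(45.1)]
[ 464.17646482 -249.93699583  198.49858954] [-0.19  0.25 -0.28 -0.   -1.05  0.18]
[[ 305. -378.   44.]
 [ 494. -424.    1.]]
```

```bash
python3 -m creep '[[[-30,-40,0],[0,0,0.11],1],[[-54.4,-78,0],[0,0,0.22],1],[[-54.4,-78,0],[0,0,0.33],1],[[-54.4,-78,0],[0,0,0.44],1],[[-54.4,-78,0],[0,0,0.55],1],[[-54.4,-78,0],[0,0,0.66],1],[[-54.4,-78,0],[0,0,0.77],1],[[-54.4,-78,0],[0,0,0.88],1],[[-54.4,-78,-20],[0,0,0.99],1],[[-54.4,-78,-40],[0,0,1.1],1],[[-54.4,-78,-60],[0,0,1.2],1],[[-54.4,-78,-60],[0,0,1.2],1]]'
python3 -m creep '[[[0,0,0],[0,0,0.11],1],[[0,0,0],[0,0,0.22],1],[[0,0,0],[0,0,0.33],1],[[0,0,0],[0,0,0.44],1],[[0,0,0],[0,0,0.55],1],[[0,0,0],[0,0,0.66],1],[[0,0,0],[0,0,0.77],1],[[0,0,0],[0,0,0.88],1],[[0,0,-20],[0,0,0.91],1],[[0,0,-40],[0,0,0.91],1],[[0,0,-40],[0,0,0.91],1],[[0,0,-40],[0,0,0.91],1]]'
python3 -c "
from h import *
snap('wrist','w22');s=arm.read_state();M=R.from_quat(s['ee_rot']).as_matrix()[:,0];print(s['position'],np.arctan2(-M[1],-M[0]),s['joints'].round(2))
"
```

```text
clock: 27.77
position: [408.8, -325.1, 134.9]
ee_rot: [-0.4, 0.588, -0.581, 0.396]
contact_force: [-0.9, 0.7, -0.2]
gripper_width: 85.6
clock: 28.77
position: [410.9, -327.1, 99.5]
ee_rot: [0.614, -0.352, 0.35, -0.614]
contact_force: [-0.2, -1.2, 0.4]
gripper_width: 85.2
[ 411.6330092  -327.57074896  100.45156193] 2.103656858932575 [-0.36  0.36 -0.41  0.   -0.81  2.47]
```

View pics/w22.png

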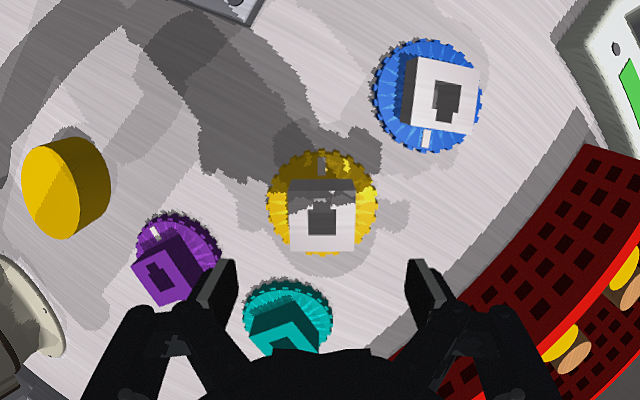

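```bash
python3 - <<'E'
from h import *
print(dep('w22',[(480,275),(500,255),(440,310),(520,270)]).round(0))
z=load('w22');p=z['pos'];M=R.from_quat(z['rot']).as_matrix()
# yellow bore centre px ~ (321.5,218)
crop('w22',260,140,390,260,5,'c22')
E
```

```text
[[ 424. -509.    1.]
 [ 453. -512.    3.]
 [ 444. -360.  158.]
 [ 457. -512.   38.]]
```

View pics/c22.png

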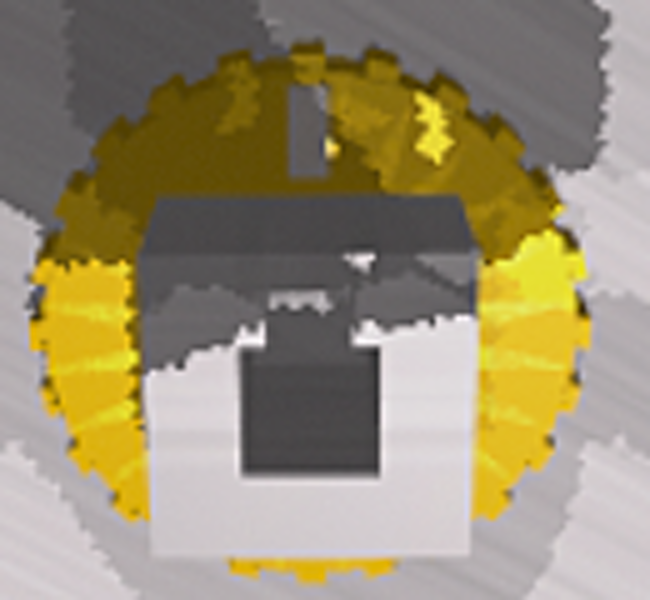

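```bash
python3 - <<'E'
from h import *
z=load('w22');p=z['pos'];M=R.from_quat(z['rot']).as_matrix()
P=onz('w22',[(321.5,191),(321.5,251)],44); print(((P-p)@M).round(1))
E
python3 -m creep '[[[0,0,-30],[0,0,0],1],[[0,0,-60],[0,0,0],1],[[0,0,-78],[0,0,0],1],[[0,0,-84],[0,0,0],1],[[0,0,-84],[0,0,0],1],[[0,0,-84],[0,0,0],-1],[[0,0,-84],[0,0,0],-1],[[0,0,-84],[0,0,0],-1],[[0,0,-84],[0,0,0],-1],[[0,0,-84],[0,0,0],-1],[[0,0,-84],[0,0,0],-1]]'
```

```text
[[  1.8  55.5  21.4]
 [  1.8  55.5 -24. ]]
clock: 29.73
position: [411.9, -328.0, 17.6]
ee_rot: [-0.614, 0.349, -0.352, 0.614]
contact_force: [-0.2, 0.5, 7.3]
gripper_width: 44.9
```

```bash
python3 -m creep '[[[0,0,20],[0,0,0],-1],[[0,0,50],[0,0,0],-1],[[0,0,80],[0,0,0],-1],[[0,0,115],[0,0,0],-1],[[20,36,115],[0,0,-0.11],-1],[[40,70,115],[0,0,-0.22],-1],[[60,105,115],[0,0,-0.33],-1],[[80,140,115],[0,0,-0.44],-1],[[100,180,115],[0,0,-0.55],-1],[[120,215,115],[0,0,-0.66],-1],[[140,250,115],[0,0,-0.77],-1],[[140,250,115],[0,0,-0.77],-1]]'
python3 -m creep '[[[20,35,0],[0,0,-0.11],-1],[[40,70,0],[0,0,-0.22],-1],[[60,105,0],[0,0,-0.33],-1],[[82.6,140,0],[0,0,-0.44],-1],[[82.6,156.7,0],[0,0,-0.55],-1],[[82.6,156.7,0],[0,0,-0.66],-1],[[82.6,156.7,0],[0,0,-0.77],-1],[[82.6,156.7,0],[0,0,-0.88],-1],[[82.6,156.7,0],[0,0,-0.99],-1],[[82.6,156.7,0],[0,0,-1.1],-1],[[82.6,156.7,0],[0,0,-1.2],-1],[[82.6,156.7,0],[0,0,-1.283],-1]]'
python3 -m creep '[[[0,0,0],[0,0,0],-1],[[0,0,0],[0,0,0],-1],[[0,0,0],[0,0,0],-1]]'
python3 -c "
from h import *
snap('wrist','w23');s=arm.read_state();M=R.from_quat(s['ee_rot']).as_matrix()[:,0];print(s['position'],np.arctan2(-M[1],-M[0]),s['joints'].round(2),s['contact_force'])
crop('w23',230,200,410,370,4,'c23')
"
```

```text
clock: 30.73
position: [553.8, -72.9, 131.1]
ee_rot: [0.436, -0.555, 0.556, -0.439]
contact_force: [0.6, -1.0, -2.3]
gripper_width: 44.7
clock: 31.73
position: [632.5, 79.0, 130.3]
ee_rot: [-0.017, 0.707, -0.707, 0.016]
contact_force: [-0.0, 0.3, -1.8]
gripper_width: 44.8
clock: 31.98
position: [633.0, 79.0, 130.6]
ee_rot: [-0.019, 0.707, -0.707, 0.018]
contact_force: [-0.0, 1.4, -1.5]
gripper_width: 44.8
[633.06856528  79.01589512 130.6728816 ] 0.05176105929877396 [ 0.38  0.49 -0.09 -0.   -0.99 -0.33] [ 0.88345243 -0.18657633 -2.79077491]
```

View pics/c23.png

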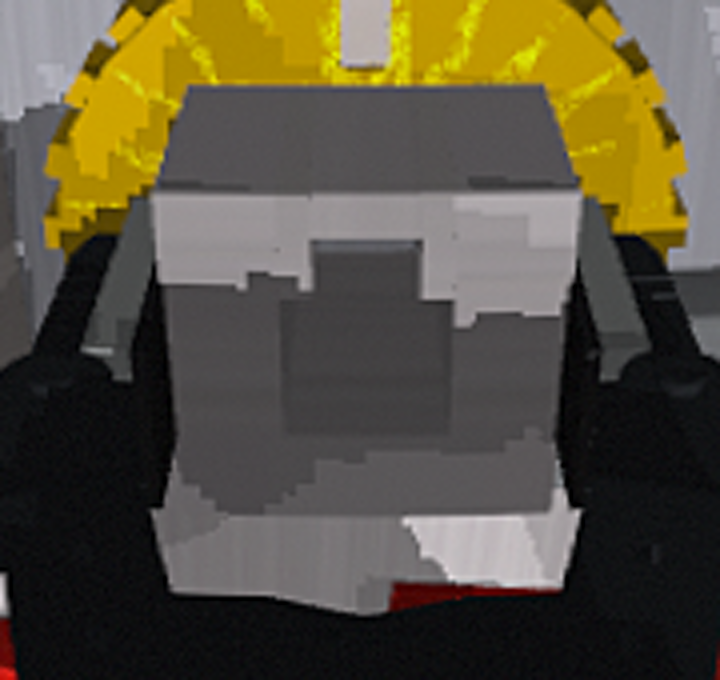

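View pics/w23.png

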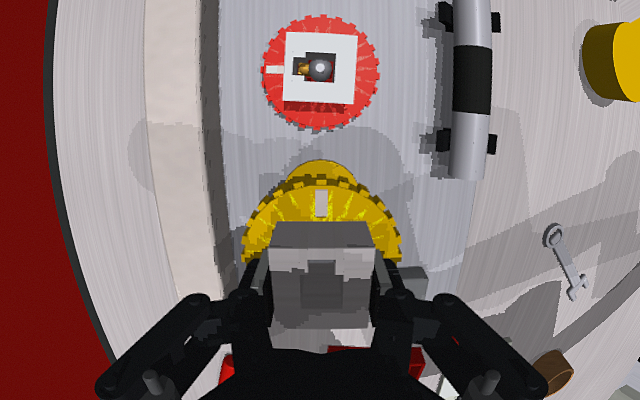

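```bash
python3 -m creep '[[[0,0.5,-20],[0,0,0],-1],[[0,0.5,-40],[0,0,0],-1],[[0,0.5,-50],[0,0,0],-1],[[0,0.5,-56],[0,0,0],-1],[[0,0.5,-60],[0,0,0],-1],[[0,0.5,-60],[0,0,0],-1]]'; python3 -m creep '[[[0,0,-4],[0,0,0],-1],[[0,0,-7],[0,0,0],-1],[[0,0,-11],[0,0,0],-1],[[0,0,-11],[0,0,0],-1],[[0,0,-11],[0,0,0],-1]]'
python3 -c "
from h import *
s=arm.read_state();M=R.from_quat(s['ee_rot']).as_matrix()[:,0];print(s['position'],np.arctan2(-M[1],-M[0]),s['contact_force'],s['gripper_width'])
"
```

```text
clock: 32.53
position: [633.3, 79.6, 70.4]
ee_rot: [0.018, -0.707, 0.707, -0.018]
contact_force: [-0.6, -0.4, -2.5]
gripper_width: 44.9
clock: 32.95
position: [633.2, 79.6, 59.7]
ee_rot: [0.018, -0.707, 0.707, -0.018]
contact_force: [0.5, -0.1, -1.6]
gripper_width: 45.3
[633.18231411  79.56221973  59.70249654] 0.05057674408045775 [ 0.487126   -0.0516099  -1.60316241] 45.34469013373314
```

```bash
python3 -m creep '[[[0,0,-5],[0,0,0],-1],[[0,0,-10],[0,0,0],-1],[[0,0,-14],[0,0,0],-1],[[0,0,-16],[0,0,0],-1],[[0,0,-16],[0,0,0],-1]]'; python3 -m creep '[[[0,0,-1],[0,0,0],-1],[[0,0,-2],[0,0,0],-1],[[0,0,-2],[0,0,0],-1]]'
python3 -c "
from h import *
s=arm.read_state();M=R.from_quat(s['ee_rot']).as_matrix()[:,0];print(s['position'],s['contact_force'],s['gripper_width'])
"
```

```text
clock: 33.37
position: [633.0, 79.6, 43.7]
ee_rot: [0.018, -0.707, 0.707, -0.018]
contact_force: [-0.7, -0.1, -1.3]
gripper_width: 45.1
clock: 33.62
position: [633.0, 79.6, 43.6]
ee_rot: [0.018, -0.707, 0.707, -0.018]
contact_force: [-4.8, 1.0, 7.1]
gripper_width: 45.4
[633.04980677  79.62387189  43.60286783] [-4.79188852  0.97402764  7.13121801] 45.37006636803742
```

```bash
python3 -m creep '[[[0,0,0],[0,0,0],0.1],[[0,0,0],[0,0,0],0.5],[[0,0,0],[0,0,0],0.5],[[0,0,0],[0,0,0],0.5],[[0,0,30],[0,0,0],0.5],[[0,0,70],[0,0,0],0.5],[[0,0,110],[0,0,0],1],[[0,0,135],[0,0,0],1],[[0,0,135],[0,0,0],1],[[0,0,135],[0,0,0],1]]'
python3 -c "
from h import *
snap('wrist','w24');s=arm.read_state();print(s['position'],s['contact_force'],s['gripper_width'])
snap('side','d24')"
```

```text
clock: 34.45
position: [634.3, 80.0, 178.9]
ee_rot: [-0.016, 0.708, -0.706, 0.019]
contact_force: [-0.0, -0.0, -0.6]
gripper_width: 85.8
[633.11917824  79.69008907 176.84451679] [ 0.02049719  0.14689001 -0.2562606 ] 85.25382642523371
```

View pics/w24.png

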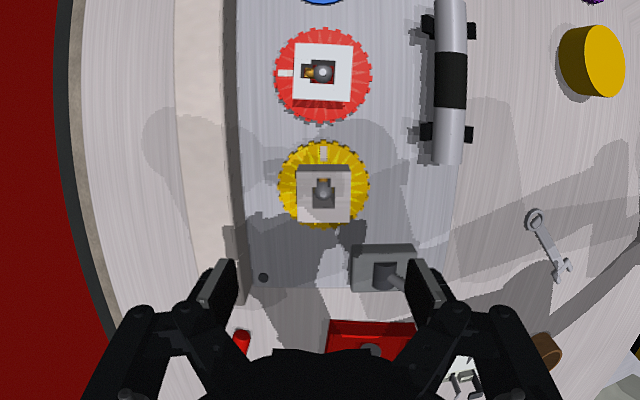

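View pics/d24.png

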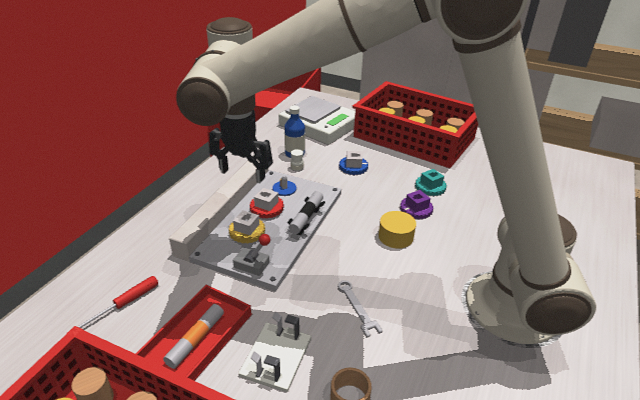

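```bash
python3 - <<'E'
from h import *
print(dep('w21',[(70,118),(125,110),(115,90),(130,170),(150,160),(60,25),(140,12)]).round(0))
E
python3 -m creep '[[[-10,-40,0],[0,0,-0.11],1],[[-20,-80,0],[0,0,-0.22],1],[[-30,-120,0],[0,0,-0.33],1],[[-40,-160,0],[0,0,-0.44],1],[[-50,-200,0],[0,0,-0.55],1],[[-60,-240,0],[0,0,-0.66],1],[[-70,-280,0],[0,0,-0.77],1],[[-80,-320,0],[0,0,-0.88],1],[[-90,-360,0],[0,0,-0.99],1],[[-100,-400,0],[0,0,-1.1],1],[[-105.1,-432.8,0],[0,0,-1.2],1],[[-105.1,-432.8,0],[0,0,-1.3],1]]'
python3 -m creep '[[[0,0,0],[0,0,-0.11],1],[[0,0,0],[0,0,-0.22],1],[[0,0,0],[0,0,-0.33],1],[[0,0,0],[0,0,-0.44],1],[[0,0,0],[0,0,-0.55],1],[[0,0,0],[0,0,-0.66],1],[[0,0,0],[0,0,-0.77],1],[[0,0,0],[0,0,-0.88],1],[[0,0,0],[0,0,-0.99],1],[[0,0,0],[0,0,-1.1],1],[[0,0,0],[0,0,-1.2],1],[[0,0,0],[0,0,-1.3],1]]'
python3 -c "
from h import *
s=arm.read_state();M=R.from_quat(s['ee_rot']).as_matrix()[:,0];print(s['position'],np.arctan2(-M[1],-M[0]),s['joints'].round(2))
snap('wrist','w25')"
```

```text
[[ 699. -341.  109.]
 [ 693. -340.   19.]
 [ 704. -366.   22.]
 [ 670. -275.   54.]
 [ 661. -278.   22.]
 [ 781. -465.   43.]
 [ 653. -447.   43.]]
clock: 35.55
position: [525.6, -358.2, 174.1]
ee_rot: [-0.416, -0.57, 0.572, 0.418]
contact_force: [0.9, 0.4, -0.8]
gripper_width: 85.5
clock: 36.55
position: [527.3, -352.8, 174.4]
ee_rot: [-0.676, -0.203, 0.206, 0.678]
contact_force: [0.1, -0.0, -0.2]
gripper_width: 85.2
[ 527.29075889 -352.79727213  174.38812008] -2.5546190667882254 [-0.34  0.44 -0.04 -0.   -1.09 -2.22]
```

View pics/w25.png

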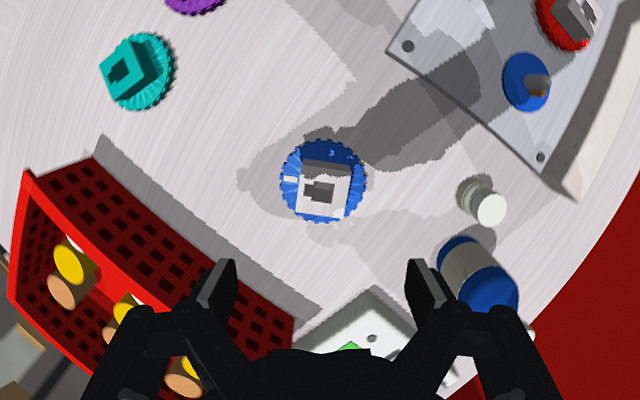

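```bash
python3 -m creep '[[[0,0,-30],[0,0,-0.07],1],[[0,0,-60],[0,0,-0.14],1],[[0,0,-78],[0,0,-0.14],1],[[0,0,-78],[0,0,-0.14],1],[[0,0,-78],[0,0,-0.14],1],[[0,0,-78],[0,0,-0.14],1]]'
python3 -c "
from h import *
s=arm.read_state();M=R.from_quat(s['ee_rot']).as_matrix()[:,0];print(s['position'],np.arctan2(-M[1],-M[0]),s['joints'].round(2))
snap('wrist','w26');crop('w26',260,140,390,260,5,'c26')"
```

```text
clock: 37.1
position: [528.8, -353.6, 99.5]
ee_rot: [0.689, 0.159, -0.159, -0.689]
contact_force: [0.2, 0.1, 0.4]
gripper_width: 85.6
[ 528.83178349 -353.62332897   99.45490353] -2.688014092944556 [-0.34  0.52 -0.13  0.   -0.92 -2.35]
```

View pics/c26.png

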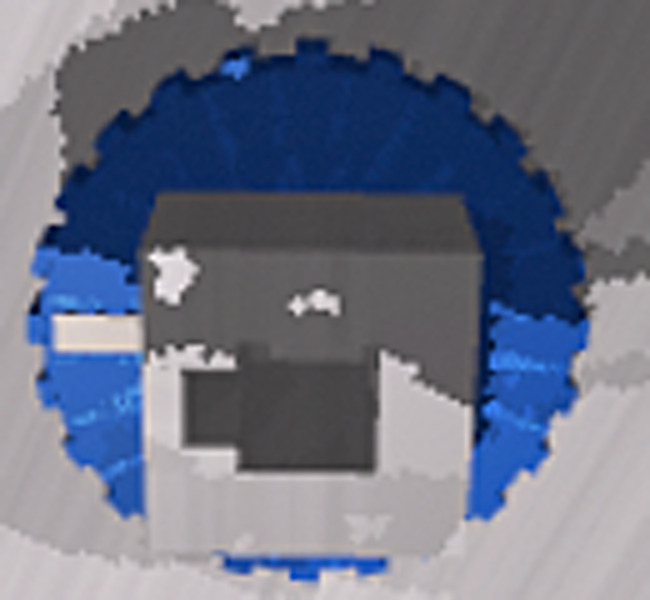

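```bash
python3 -m creep '[[[0,0,-30],[0,0,0],1],[[0,0,-60],[0,0,0],1],[[0,0,-77],[0,0,0],1],[[0,0,-83],[0,0,0],1],[[0,0,-83],[0,0,0],1],[[0,0,-83],[0,0,0],-1],[[0,0,-83],[0,0,0],-1],[[0,0,-83],[0,0,0],-1],[[0,0,-83],[0,0,0],-1],[[0,0,-83],[0,0,0],-1],[[0,0,-83],[0,0,0],-1]]'
```

```text
clock: 38.07
position: [529.5, -353.8, 17.9]
ee_rot: [0.69, 0.16, -0.158, -0.688]
contact_force: [-0.9, 0.8, 5.7]
gripper_width: 45.0
```

```bash
python3 -m creep '[[[0,0,20],[0,0,0],-1],[[0,0,50],[0,0,0],-1],[[0,0,80],[0,0,0],-1],[[0,0,115],[0,0,0],-1],[[15,28,115],[0,0,0.11],-1],[[30,56,115],[0,0,0.22],-1],[[45,84,115],[0,0,0.33],-1],[[60,112,115],[0,0,0.44],-1],[[75,140,115],[0,0,0.55],-1],[[90,168,115],[0,0,0.66],-1],[[105,196,115],[0,0,0.77],-1],[[116.8,222.8,115],[0,0,0.88],-1]]'
python3 -m creep '[[[0,0,0],[0,0,0.11],-1],[[0,0,0],[0,0,0.22],-1],[[0,0,0],[0,0,0.33],-1],[[0,0,0],[0,0,0.44],-1],[[0,0,0],[0,0,0.55],-1],[[0,0,0],[0,0,0.66],-1],[[0,0,0],[0,0,0.77],-1],[[0,0,0],[0,0,0.88],-1],[[0,0,0],[0,0,0.99],-1],[[0,0,0],[0,0,1.1],-1],[[0,0,0],[0,0,1.2],-1],[[0,0,0],[0,0,1.3],-1]]'
python3 -m creep '[[[0,0,0],[0,0,0.1],-1],[[0,0,0],[0,0,0.1],-1],[[0,0,0],[0,0,0.1],-1]]'
python3 -c "
from h import *
snap('wrist','w27');s=arm.read_state();M=R.from_quat(s['ee_rot']).as_matrix()[:,0];print(s['position'],np.arctan2(-M[1],-M[0]),s['joints'].round(2),s['contact_force'])
crop('w27',230,200,410,370,4,'c27')
"
```

```text
clock: 39.07
position: [645.3, -128.6, 130.3]
ee_rot: [-0.554, -0.438, 0.439, 0.555]
contact_force: [-0.1, -0.7, -1.8]
gripper_width: 45.1
clock: 40.07
position: [644.3, -130.2, 130.2]
ee_rot: [0.176, 0.685, -0.685, -0.177]
contact_force: [-1.1, -0.5, -0.9]
gripper_width: 45.2
clock: 40.32
position: [644.5, -130.3, 130.4]
ee_rot: [0.144, 0.692, -0.692, -0.145]
contact_force: [-0.6, 0.9, -2.0]
gripper_width: 44.7
[ 644.6422247  -130.30673386  130.49292754] -0.41207924795962864 [ 0.05  0.52 -0.04 -0.   -1.01 -0.46] [ 0.41583326 -1.51033454 -1.59151814]
```

View pics/c27.png

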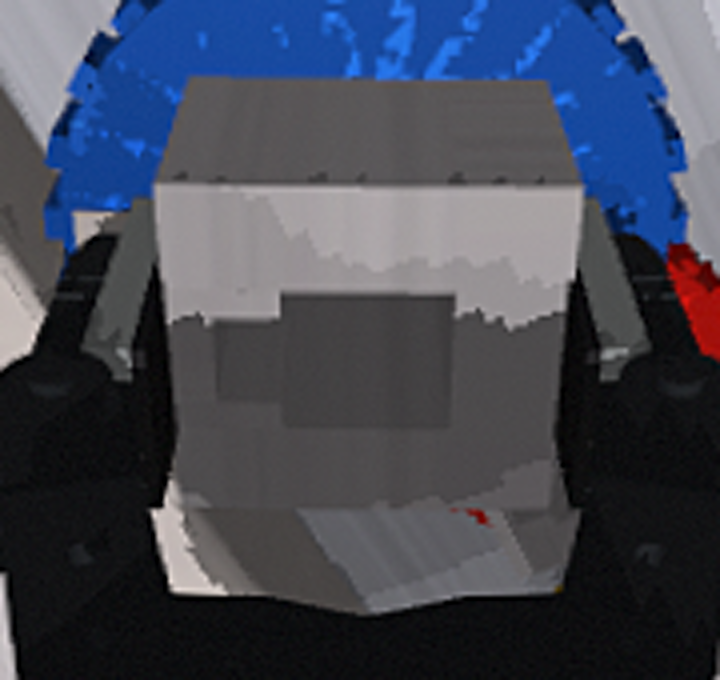

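View pics/w27.png

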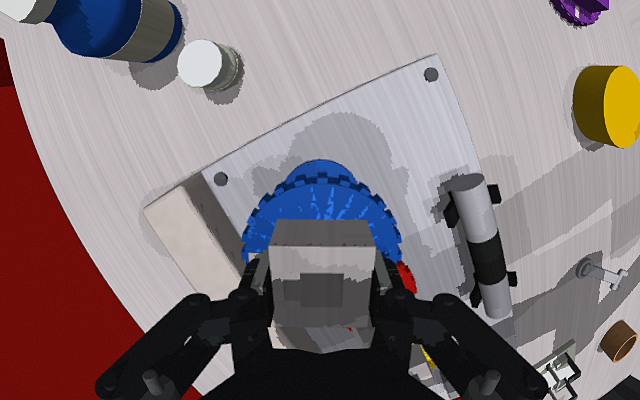

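```bash
python3 - <<'E'
from h import *
for f,vs in (('w19',(248.75,330)),('w23',(248,329)),('w27',(246.25,327))):
  z=load(f); p=z['pos']; M=R.from_quat(z['rot']).as_matrix()
  P=onz(f,[(321.5,v) for v in vs],p[2]+27.3); q=(P-p)@M; print(f,q[:,2].round(2),q[:,2].mean())
E
python3 -m creep '[[[0.8,1.4,-20],[0,0,0.01],-1],[[0.8,1.4,-40],[0,0,0.01],-1],[[0.8,1.4,-50],[0,0,0.01],-1],[[0.8,1.4,-50],[0,0,0.01],-1],[[0.8,1.4,-50],[0,0,0.01],-1]]'
```

```text
w19 [ 23.97 -22.17] 0.9000083989035268
w23 [ 24.32 -21.47] 1.4245601651730802
w27 [ 25.15 -20.1 ] 2.5240489937253123
clock: 40.78
position: [645.6, -129.1, 80.5]
ee_rot: [-0.14, -0.693, 0.693, 0.141]
contact_force: [0.6, -0.6, -1.8]
gripper_width: 44.8
```

```bash
python3 -m creep '[[[0,0,-5],[0,0,0],-1],[[0,0,-10],[0,0,0],-1],[[0,0,-10],[0,0,0],-1]]'; python3 -m creep '[[[0,0,-4],[0,0,0],-1],[[0,0,-7],[0,0,0],-1],[[0,0,-11],[0,0,0],-1],[[0,0,-11],[0,0,0],-1],[[0,0,-11],[0,0,0],-1]]'
python3 -c "
from h import *
s=arm.read_state();M=R.from_quat(s['ee_rot']).as_matrix()[:,0];print(s['position'],np.arctan2(-M[1],-M[0]),s['contact_force'],s['gripper_width'])
"
```

```text
clock: 41.03
position: [645.5, -128.9, 70.5]
ee_rot: [0.14, 0.693, -0.693, -0.141]
contact_force: [-0.4, 0.1, -2.0]
gripper_width: 45.1
clock: 41.45
position: [645.6, -129.0, 59.4]
ee_rot: [-0.14, -0.693, 0.693, 0.141]
contact_force: [-0.3, -0.5, -0.6]
gripper_width: 44.9
[ 645.55955363 -128.97739653   59.39744223] -0.39952433363297063 [-0.25543321 -0.47387551 -0.63698739] 44.88242468165502
```

```bash
python3 -m creep '[[[0,0,-5],[0,0,0],-1],[[0,0,-10],[0,0,0],-1],[[0,0,-14],[0,0,0],-1],[[0,0,-15.5],[0,0,0],-1],[[0,0,-15.5],[0,0,0],-1]]'; python3 -m creep '[[[0,0,-1],[0,0,0],-1],[[0,0,-2],[0,0,0],-1],[[0,0,-2],[0,0,0],-1]]'
python3 -c "
from h import *
s=arm.read_state();M=R.from_quat(s['ee_rot']).as_matrix()[:,0];print(s['position'],s['contact_force'],s['gripper_width'])
"
```

```text
clock: 41.87
position: [645.7, -128.9, 44.1]
ee_rot: [-0.14, -0.693, 0.693, 0.14]
contact_force: [0.5, -0.9, -1.0]
gripper_width: 45.3
clock: 42.12
position: [645.8, -128.9, 44.0]
ee_rot: [-0.14, -0.693, 0.693, 0.14]
contact_force: [-2.8, 1.1, 6.7]
gripper_width: 44.7
[ 645.83595045 -128.92576276   43.96726261] [-2.8091187   1.08466044  6.73546182] 44.70633797390805
```

```bash
python3 -m creep '[[[0,0,0],[0,0,0],0.1],[[0,0,0],[0,0,0],0.5],[[0,0,0],[0,0,0],0.5],[[0,0,0],[0,0,0],0.5],[[0,0,30],[0,0,0],0.5],[[0,0,70],[0,0,0],0.5],[[0,0,110],[0,0,0],0.5],[[0,0,150],[0,0,0],0.5],[[0,40,170],[0,0,0.11],0.5],[[0,80,170],[0,0,0.22],0.5],[[0,120,170],[0,0,0.33],0.5],[[0,120,170],[0,0,0.44],0.5]]'
python3 -m creep '[[[-20,0,0],[0,0,0],0.5],[[-20,0,0],[0,0,0],0.5]]'
python3 -c "
from h import *
snap('wrist','w28');s=arm.read_state();print(s['position'],s['contact_force'],s['gripper_width'])
snap('side','d28');snap('scene','s28');crop('s28',220,200,460,360,3,'cs28');crop('d28',160,140,360,290,4,'cd28')"
```

```text
clock: 43.12
position: [646.1, -2.9, 213.0]
ee_rot: [-0.017, 0.708, -0.706, 0.019]
contact_force: [-0.9, 0.0, -0.1]
gripper_width: 64.0
clock: 43.28
position: [623.5, -7.9, 212.1]
ee_rot: [-0.016, 0.707, -0.707, 0.014]
contact_force: [-0.6, 0.6, 0.4]
gripper_width: 64.0
[624.81458628  -8.44768252 212.45379422] [ 0.21615389 -0.08420928  0.4869529 ] 63.91828316155121
```

View pics/w28.png

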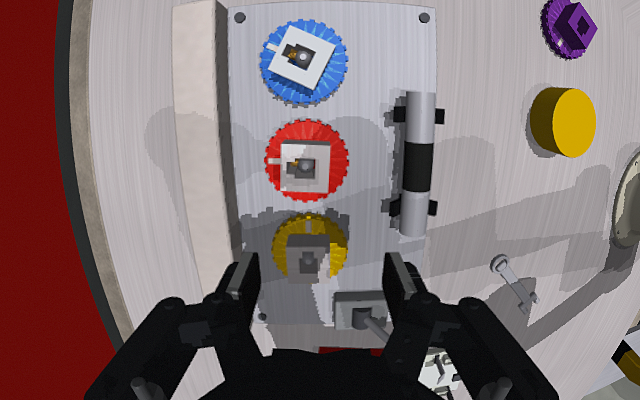

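View pics/cd28.png

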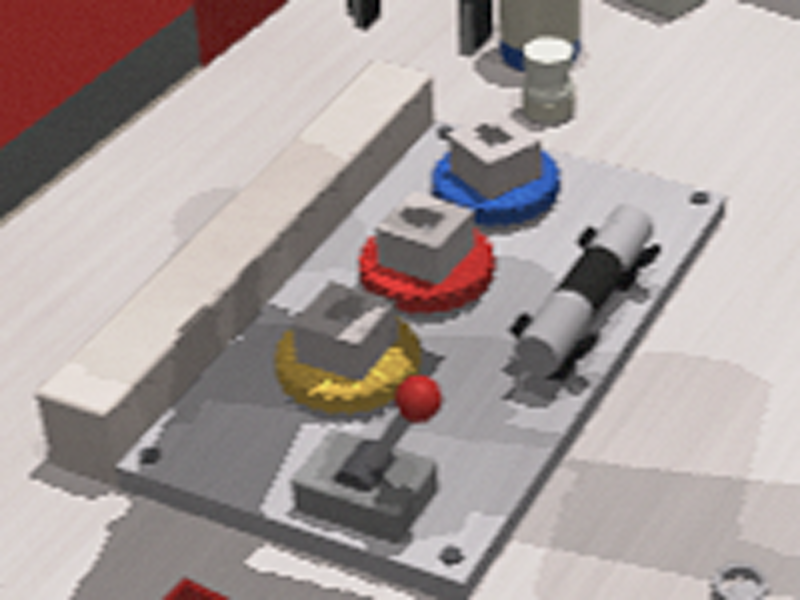

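View pics/cs28.png

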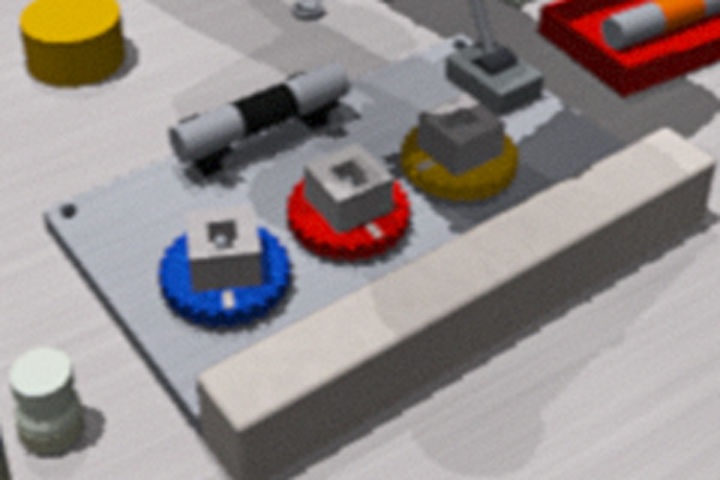

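```bash
python3 - <<'E'
from h import *
print('hub tops',dep('w28',[(322,50),(320,160),(295,68),(322,245),(295,260)]).round(1))
E
python3 -m creep '[[[-101,177,0],[0,0,0.02],0.5],[[-101,177,0],[0,0,0.02],0.5],[[-101,177,0],[0,0,0.02],0.5],[[-101,177,0],[0,0,0.02],0.5],[[-101,177,0],[0,0,0.02],0.5],[[-101,177,0],[0,0,0.02],0.5],[[-101,177,0],[0,0,0.02],0.5],[[-101,177,0],[0,0,0.02],0.5]]'
python3 -c "
from h import *
snap('wrist','w29');s=arm.read_state();print(s['position'],s['contact_force'],s['gripper_width'])"
```

```text
hub tops [[ 627.7 -137.2   71.8]
 [ 625.3  -35.3   70.1]
 [ 651.3 -120.    69.7]
 [ 619.6   53.9   68.3]
 [ 647.3   71.9   70.6]]
clock: 44.1
position: [525.4, 168.0, 212.4]
ee_rot: [0.021, -0.707, 0.707, -0.022]
contact_force: [0.2, -0.6, 0.2]
gripper_width: 64.3
[525.4839588  167.42195316 212.22530962] [-0.42839194 -0.83193852 -0.71420537] 63.98235010187874
```

View pics/w29.png

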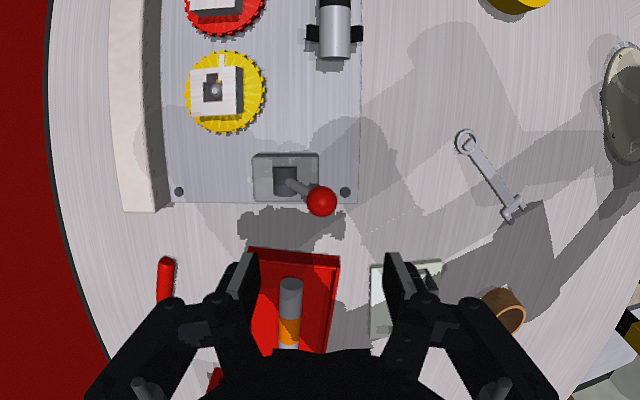

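```bash
python3 -m creep '[[[0,0,-40],[0,0,0],0.5],[[0,0,-80],[0,0,0],0.5],[[0,0,-105],[0,0,0],0.5],[[0,0,-112],[0,0,0],0.5],[[0,0,-112],[0,0,0],0.5],[[20,1,-112],[0,0,0],0.5],[[40,2,-112],[0,0,0],0.5],[[60,3,-112],[0,0,0],0.5],[[78,4,-112],[0,0,0],0.5],[[86,5,-112],[0,0,0],0.5],[[90,5,-112],[0,0,0],0.5],[[90,5,-112],[0,0,0],0.5]]'; python3 -c "
from h import *
s=arm.read_state();print(s['position'],s['contact_force'])"
```

```text
clock: 45.15
position: [616.0, 172.9, 101.4]
ee_rot: [-0.02, 0.707, -0.706, 0.022]
contact_force: [-0.2, 0.2, 0.7]
gripper_width: 64.0
[615.97080628 172.91186364 101.37830515] [-0.17763401  0.18282612  0.70766877]
```

```bash
python3 -m creep '[[[2,0,0],[0,0,0],0.5],[[4,0,0],[0,0,0],0.5],[[4,0,0],[0,0,0],0.5]]'; python3 -m creep '[[[2,0,0],[0,0,0],0.5],[[3,0,0],[0,0,0],0.5],[[3,0,0],[0,0,0],0.5]]'
```

```text
clock: 45.4
position: [618.4, 173.0, 100.6]
ee_rot: [0.022, -0.707, 0.707, -0.021]
contact_force: [-0.7, 0.1, -0.3]
gripper_width: 64.4
clock: 45.65
position: [621.1, 173.0, 100.1]
ee_rot: [0.022, -0.707, 0.707, -0.021]
contact_force: [-3.9, 0.7, -0.0]
gripper_width: 64.2
```

```bash
python3 -m creep '[[[2,0,0],[0,0,0],0.5],[[3,0,0],[0,0,0],0.5],[[3,0,0],[0,0,0],0.5]]'; python3 -m creep '[[[2,0,0],[0,0,0],0.5],[[3,0,0],[0,0,0],0.5],[[3,0,0],[0,0,0],0.5]]'
```

```text
clock: 45.9
position: [621.4, 172.9, 99.8]
ee_rot: [0.024, -0.706, 0.707, -0.018]
contact_force: [-9.2, 1.2, 4.4]
gripper_width: 64.3
clock: 46.15
position: [621.6, 172.7, 99.5]
ee_rot: [0.026, -0.706, 0.708, -0.016]
contact_force: [-16.1, 3.9, 7.6]
gripper_width: 64.0
```

```bash
python3 -m creep '[[[-12,0,0],[0,0,0],0.5],[[-24,0,0],[0,0,0],0.5],[[-24,0,0],[0,0,0],0.5],[[-24,0,0],[0,0,0],0.5],[[-24,0,40],[0,0,0],0.5],[[-24,0,80],[0,0,0],0.5],[[-24,0,120],[0,0,0],0.5],[[-64,0,150],[0,0,0],0.5],[[-100,-30,150],[0,0,0],0.5],[[-100,-30,150],[0,0,0],0.5],[[-100,-30,150],[0,0,0],0.5]]'; python3 -c "
from h import *
snap('wrist','w30');snap('side','d30');snap('scene','s30');s=arm.read_state();print(s['position'],s['contact_force'])
crop('d30',120,140,360,380,2.4,'cd30');crop('s30',220,150,500,360,2.5,'cs30')
print(proj('w30',[[601.6,171.1,112]]))"
```

```text
clock: 47.07
position: [526.7, 141.8, 252.2]
ee_rot: [-0.02, 0.707, -0.706, 0.022]
contact_force: [1.5, 0.3, -0.0]
gripper_width: 64.2
[528.8878974  143.2759015  250.18491324] [ 0.79350156  0.25472145 -0.23051856]
[[244.92207167 212.33323061]]
```

View pics/w30.png

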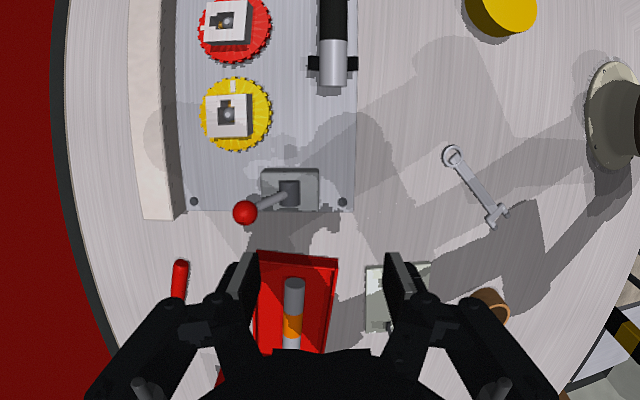

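View pics/cd30.png

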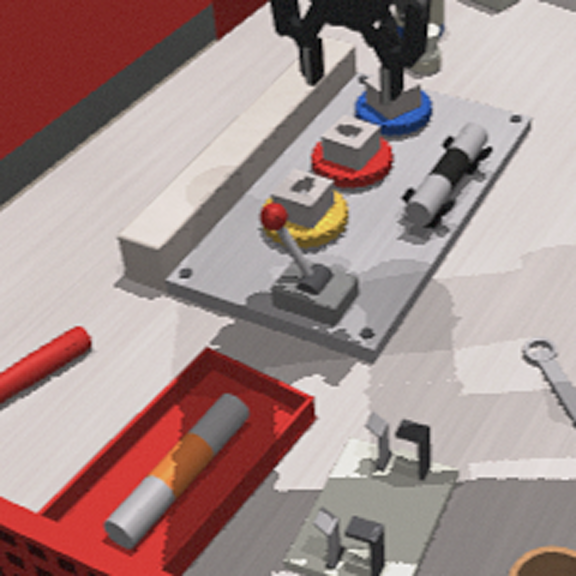

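View pics/cs30.png

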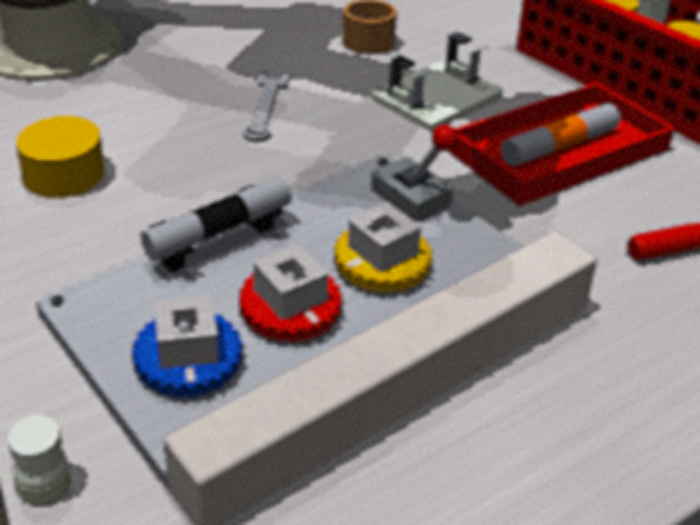

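Ball is at (245,212) in the wrist picture, where the stop position projects (244.9, 212.3). All wheels are down on their collars, the new roller lies in the V supports, the old one is flat in the tray, and the gripper is clear. Handing in.

```bash
python3 -c "
from bench import arm
print(arm.read_state()['joint_vel'].round(3)); print(arm.job_done())"
```

```text
[ 0.003  0.023  0.004 -0.003 -0.003 -0.   ]
the job is handed in; nothing more can be done
None
```

The job is done in the order asked and handed in at about 47 s of the 208 s allowed. No verdict was reported.

1. **Lever back:** I swung the lever towards the robot to its stop. My last pushes there ran the wrist force up to about 53 N in total, more than was needed but under the 120 N limit.
2. **Old roller:** It lies flat in the red tray.
3. **New roller:** I pulled it sideways out of the clips and set it in the V supports. Measured against the deck it is centred to about 1 mm.
4. **Wheels:** All three were present. Red, yellow and blue are each home on their own shaft, with the keyway over the key.
5. **Lever away:** I swung the lever away to its stop last, after everything else was let go.

**Last checks:**
- **Lever:** The red ball appears within a pixel of where the stop position should be.
- **Wheels:** Each wheel seated with an upward force at the expected height. The hub tops measure 68–72 mm against 70 mm expected.
- **Clear of the work:** The gripper is clear of everything. The purple and turquoise wheels were not touched.

**Disagreement:** The wrist camera and the tool position differ by about 1.5 mm along one axis. For the roller and each wheel I corrected for that by comparing the held part with its target in the same camera. All three wheels went on without side load.

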